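Lock the office seals away in the hand safe

TASK

It is closing time: lay every stone seal that is out on the desk mat flat in the tray of the open steel hand safe, lengthwise, one to a trough, handling them gently because the stone is brittle (hold them lightly, lay them down, do not drop or press them). Then shut the lid, swing the hasp down over its staple and drop the retaining pin from the desk tidy all the way through the staple so the safe is secured; leave everything else on the desk where it is.

Things in the scene. Friction and masses are not known exactly. Their poses are not given: they have to be found in the camera images.
- case: grey steel hand safe, fixed to the desk, 290 mm long (its y) x 140 mm deep (its x) x 90 mm high with the lid shut. Origin: centre of its underside, z up; its front face, with the staple, is at x = -70 mm; the lid hinges along the back top edge. The rim is 70 mm above the desk, the walls are 5 mm thick
- tray (a point): middle of the tray in the safe, on the middle trough's floor, 40 mm above the desk; axes as the safe's. Five troughs run along x over the whole inner depth of 130 mm, each 30 mm wide, centred at y = -100, -50, 0, 50, 100 mm; the raised lands between them are 20 mm wide and 6 mm high; the end walls are 40 mm beyond the outer trough centres
- lid (a joint): hinge angle of the safe's lid, rad: 0 shut, about 1.7 standing open. It is a pan 20 mm thick (its outer face is 20 mm above the hinge line when shut, 90 mm above the desk), 290 x 140 mm; a friction hinge holds it where it is left, and it sinks shut by itself over the last 25 degrees; moved by under 5 N at its front edge
- lid_hinge (a point): middle of the lid's hinge line, at the back top edge of the safe (x = +70, y = 0, z = 70 mm in the safe's frame); the hinge line runs along the safe's y
- hasp (a joint): hinge angle of the hasp, rad: 0 = flat down over the staple on the front of the shut safe, 1.57 = straight out from the front, 3.14 = straight up when the lid is shut; more = leaning back over the lid (stop at 3.9). Stiff hinge, stays where it is left, moved by about 1 to 3 N
- hasp_hinge (a point): middle of the hasp's hinge line at the front edge of the lid (84 mm above the desk, 5.5 mm before the front face when the lid is shut); the line runs along the safe's y. The hasp leaf is a steel plate 44 mm wide, 3 mm thick, reaching 50 mm from the hinge line, with a slot 30 x 18 mm centred 29 mm from the hinge line and an 8 mm turned-out lip at its end
- hasp_tip (a point): middle of the free end of the hasp leaf, 50 mm from its hinge line
- staple (a point): centre of the staple's opening where the pin goes, 21 mm before the safe's front face, 55 mm above the desk; axes as the safe's. The staple is a level U of 6 mm steel bar standing 35 mm out of the front face: inside it is 14 mm wide (along the safe's y) and, with the hasp over it, 22 mm deep, open straight up and down
- pin: steel retaining pin 78 mm long: shaft 8 mm diameter and 40 mm long with a tapered tip, then a collar 22 mm diameter and 4 mm thick, then a plain grip 14 mm diameter and 34 mm tall. Origin at the tip, z along the pin towards the grip. At the start it stands upright in the desk tidy
- pin_collar (a point): centre of the underside of the pin's collar, 40 mm above its tip; the collar rests on the staple bars when the pin is fully home
- tidy: grey plastic desk tidy, fixed: a block 50 x 56 mm and 42 mm high with one upright round hole 12 mm wide at its middle where the pin stands, and beside it (+x) a clip box 50 x 56 mm, 30 mm high. Origin: under the pin's hole
- mat: dark grey felt desk mat, fixed, 220 x 310 x 3 mm; origin at the centre of its underside
- seal1: carved stone seal, brittle (more than 40 N from each finger, 80 N in all, chips it, and so does pressing it down with 50 N): 22 x 22 mm square and 66 mm long with a small turned knob at the +x end; lies on the mat at the start, may be absent. x along its length, origin at its middle, 11 mm from each long side; about 80 g
- seal2: carved stone seal, brittle (more than 40 N from each finger, 80 N in all, chips it, and so does pressing it down with 50 N): 22 x 22 mm square and 66 mm long with a small turned knob at the +x end; lies on the mat at the start, may be absent. x along its length, origin at its middle, 11 mm from each long side; about 80 g
- seal3: carved stone seal, brittle (more than 40 N from each finger, 80 N in all, chips it, and so does pressing it down with 50 N): 22 x 22 mm square and 66 mm long with a small turned knob at the +x end; lies on the mat at the start, may be absent. x along its length, origin at its middle, 11 mm from each long side; about 80 g
- seal4: carved stone seal, brittle (more than 40 N from each finger, 80 N in all, chips it, and so does pressing it down with 50 N): 22 x 22 mm square and 66 mm long with a small turned knob at the +x end; lies on the mat at the start, may be absent. x along its length, origin at its middle, 11 mm from each long side; about 80 g
- seal5: carved stone seal, brittle (more than 40 N from each finger, 80 N in all, chips it, and so does pressing it down with 50 N): 22 x 22 mm square and 66 mm long with a small turned knob at the +x end; lies on the mat at the start, may be absent. x along its length, origin at its middle, 11 mm from each long side; about 80 g
- ink_tin: closed round black ink-pad tin, 60 mm diameter, 22 mm tall, on the mat among the seals; origin at the centre of its underside; leave it alone
- rubber_stamp: wooden rubber stamp with a turned handle, 60 x 26 mm foot, 65 mm tall, standing beside the mat; leave it alone
- marker: marker pen lying before the safe, 135 mm long, 16 mm thick; leave it alone
- stapler: black stapler, 140 mm long, 41 mm high, beyond the mat; leave it alone
- mug: white mug, 76 mm diameter, 90 mm tall, beyond the safe; leave it alone
- calculator: desk calculator, 150 x 105 x 17 mm, beyond the mat; leave it alone
- tape_dispenser: black tape dispenser, 115 x 45 mm, 72 mm tall, at the back of the desk; leave it alone
Mind the look-alikes: they are no part of the job. What is shaped like the seal3 but green or orange is not meant.

How it is judged (in metres and radians):
On the way, in this order (a step that is already met when the one before it is completed fails the run):
1. every seal lies in a trough of the tray (z of seal1 in the frame of case between 0.045 and 0.0545 m and x of seal1 in the frame of case between -0.055 and 0.055 m and y of seal1 in the frame of case between -0.12 and 0.12 m and angle between the x axis of each of seal1, seal2, seal3, seal4, seal5 and the x axis of case, either way round below 0.2 rad and z of seal2 in the frame of case between 0.045 and 0.0545 m and x of seal2 in the frame of case between -0.055 and 0.055 m and y of seal2 in the frame of case between -0.12 and 0.12 m and z of seal3 in the frame of case between 0.045 and 0.0545 m and x of seal3 in the frame of case between -0.055 and 0.055 m and y of seal3 in the frame of case between -0.12 and 0.12 m and z of seal4 in the frame of case between 0.045 and 0.0545 m and x of seal4 in the frame of case between -0.055 and 0.055 m and y of seal4 in the frame of case between -0.12 and 0.12 m and z of seal5 in the frame of case between 0.045 and 0.0545 m and x of seal5 in the frame of case between -0.055 and 0.055 m and y of seal5 in the frame of case between -0.12 and 0.12 m and contact force between the fingers and seal1 below 0.1 N and contact force between the fingers and seal2 below 0.1 N and contact force between the fingers and seal3 below 0.1 N and contact force between the fingers and seal4 below 0.1 N and contact force between the fingers and seal5 below 0.1 N), for 0.2 s.
2. the lid is shut (value of joint lid below 0.05 rad), for 0.2 s.
3. the hasp is down over the staple (value of joint lid below 0.05 rad and value of joint hasp below 0.15 rad), for 0.2 s.
4. the pin is through the staple, its collar on the bars (value of joint hasp below 0.15 rad and horizontal distance between pin_collar and staple below 0.01 m and z of pin_collar in the frame of staple between 0 and 0.009 m and angle between pin's own z axis and vertical below 0.3 rad), for 0.2 s.
At the end, for the whole second after the job is handed in: Every seal lies at rest lengthwise (within 0.2 rad) at the bottom of a trough; lid shut (under 0.05 rad); hasp down over the staple (under 0.15 rad); pin upright in the staple (within 0.3 rad and 10 mm of its middle), collar down on the bars, released, at rest (all of step 4 and z of seal1 in the frame of case between 0.045 and 0.0545 m and x of seal1 in the frame of case between -0.055 and 0.055 m and y of seal1 in the frame of case between -0.12 and 0.12 m and angle between the x axis of each of seal1, seal2, seal3, seal4, seal5 and the x axis of case, either way round below 0.2 rad and z of seal2 in the frame of case between 0.045 and 0.0545 m and x of seal2 in the frame of case between -0.055 and 0.055 m and y of seal2 in the frame of case between -0.12 and 0.12 m and z of seal3 in the frame of case between 0.045 and 0.0545 m and x of seal3 in the frame of case between -0.055 and 0.055 m and y of seal3 in the frame of case between -0.12 and 0.12 m and z of seal4 in the frame of case between 0.045 and 0.0545 m and x of seal4 in the frame of case between -0.055 and 0.055 m and y of seal4 in the frame of case between -0.12 and 0.12 m and z of seal5 in the frame of case between 0.045 and 0.0545 m and x of seal5 in the frame of case between -0.055 and 0.055 m and y of seal5 in the frame of case between -0.12 and 0.12 m and linear speed of each of seal1, seal2, seal3, seal4, seal5, pin below 0.03 m/s and value of joint lid below 0.05 rad and contact force between the fingers and pin below 0.1 N); the robot touches nothing.
It fails at once if a seal is squeezed hard enough to chip it (over 80 N in all, 40 N a finger) (contact force between the fingers and seal1 above 80 N or contact force between the fingers and seal2 above 80 N or contact force between the fingers and seal3 above 80 N or contact force between the fingers and seal4 above 80 N or contact force between the fingers and seal5 above 80 N).
It fails at once if a seal is pressed or dropped hard into the steel safe (over 50 N) (contact force between any of seal1, seal2, seal3, seal4, seal5 and case above 50 N).
It fails at once if a seal is dropped: let go above the rim of the safe instead of being laid in the tray ((contact force between the fingers and seal1 below 0.05 N and z of seal1 in the frame of case above 0.085 m and x of seal1 in the frame of case between -0.065 and 0.065 m and y of seal1 in the frame of case between -0.14 and 0.14 m) or (contact force between the fingers and seal2 below 0.05 N and z of seal2 in the frame of case above 0.085 m and x of seal2 in the frame of case between -0.065 and 0.065 m and y of seal2 in the frame of case between -0.14 and 0.14 m) or (contact force between the fingers and seal3 below 0.05 N and z of seal3 in the frame of case above 0.085 m and x of seal3 in the frame of case between -0.065 and 0.065 m and y of seal3 in the frame of case between -0.14 and 0.14 m) or (contact force between the fingers and seal4 below 0.05 N and z of seal4 in the frame of case above 0.085 m and x of seal4 in the frame of case between -0.065 and 0.065 m and y of seal4 in the frame of case between -0.14 and 0.14 m) or (contact force between the fingers and seal5 below 0.05 N and z of seal5 in the frame of case above 0.085 m and x of seal5 in the frame of case between -0.065 and 0.065 m and y of seal5 in the frame of case between -0.14 and 0.14 m)).
It fails at once if something that is not part of the job is pushed away by more than 30 mm (distance of any of ink_tin, rubber_stamp, marker, stapler, mug, calculator, tape_dispenser from where it was at the start of the episode above 0.03 m).
Of seal1, seal2, seal3, seal4, seal5 only 3 to 5 are there at a start; the rules pass over those that are not, and their reading is None.
At some moment in a run one of seal1, seal2, seal3, seal4, seal5 may be knocked a few centimetres aside while the robot is not near it.
It also fails if it takes over 210 s, if anything falls off the work surface, if the arm or the gripper's body presses on something with over 40 N, if the wrist force passes 120 N, or if a joint passes its speed limit or range.

ROBOT

A 6-joint arm with a two-finger parallel gripper is mounted at the origin on the work surface. World frame = base frame: x ahead of the robot, y to its left, z up, the work surface at z = 0. Lengths are in mm, angles in degrees, forces in N, time in s.
With the tool pointing down it reaches from about 350 to 850 mm from the base axis. Payload 8.1 kg.
Tool frame: the origin (TCP) lies at the very end of the fingers, on their centre line; the grasp point (between the pads) lies 19 mm behind it; z points along the fingers, y is the line along which they close (so a half turn about z gives the same grasp; the last joint's range is limited). The gripper opens to 85 mm and grips with 20 to 120 N. Pads are 22 mm wide; open, the fingers measure 114 mm over their backs; the gripper's body (76 mm by 85 mm) begins 54 mm behind the grasp point. The pads swing forward as they close: fully open they stand 13 mm farther back than shut.
Start: joints at [-72.846, 7.471, 85.268, -0, 87.261, -4.893], TCP at [225.244, -556.121, 231.292] pointing down, gripper open.
Joint ranges: [-169.43, 169.43], [-51.17, 129.36], [1.28, 143.12], [-76.62, 256.62], [0, 156.53], [-152.29, 152.29]. Speed limits (degrees/s): [136.94, 136.94, 159.86, 180, 180, 180].

INTERFACE

Orientations are given as [roll, pitch, yaw] about the fixed x, y, z axes, in that order (R = Rz(yaw) Ry(pitch) Rx(roll)).
In Python, from bench import status, viewer, job gives the robot as it stands.
- The arm moves only by the tool arm_command, never from a script. Its argument "targets" is a list that holds one entry, the list of rows, each a list of 7 numbers: the shift along the world's x, y, z in m, then the turn, a rotation vector about the world's x, y, z in rad, then the opening, from -1 (shut) to 1 (fully open). In form: [[[dx, dy, dz, rx, ry, rz, gripper], ...]]. A call has 1 to 10 rows; each row shifts and turns the commanded pose from where the row before left it; what a row does not reach is not made up. A row lasts 1/8 s, in which the tool goes at most 62.5 mm and 10.7 degrees, less where a joint would pass 70% of its speed; a pose out of reach is approached as far as the arm can. A call with a gripper value outside its range is refused whole. The fingers move at their own pace and stop on an object; "force" is the grip in N (left out, the last holds). Time passes only in rows, so rows that do not move let the fingers close. It gives the time, the measured TCP pose, the force, the opening and the grip force at its end, in the units of the state.
- status.sense(): the state, without advancing time (a new reading comes with each control period).
- viewer.snapshot(name): name is "side" or "top" or "wrist"; returns the picture (400x640x3 uint8, red, green, blue); there is no depth.
- viewer.camera_model(name): a dict with "vertical_fov" (degrees; the focal length in pixels is half the picture's height over the tangent of half this angle, whatever the lens; pixels are square), "cx", "cy" (the principal point, pixels), "xyz" and "attitude" of the camera in the world. Camera axes: x right, y down, z forward; pixel columns grow to the right and rows downward; lengths in mm; the calibration is good to about 2 mm. A picture is of the moment at which its call begins: read the wrist's pose just before it. camera_model takes no time and is no camera call; for the wrist camera it gives the pose at the moment of the call.
- job.hand_in(): hands the job in; it is judged then, once.
The state is a dict: "time": time; "joint_pos": joint angles; "qd": joint speeds; "joint_efforts": joint torques, N m; "tool_pos": TCP position; "tcp_rot": TCP orientation; "ft_force": force on the tool from outside, world axes, zero at the start; "wrist_torque": the same for the moment, N m; "finger_gap": finger opening in mm; "grip_force": force on a finger pad.
Only numpy, scipy, OpenCV 4.12 (cv2) and the standard library are available. Lean on these libraries where they do the work, as an engineer would, in place of code of your own. Each camera call takes 0.05 s, during which the arm holds its last target. There are 200 camera calls.

## Working session

There is one attempt and no reset: what is moved stays moved. The work goes in short steps, Python scripts to look and compute and a tool call to move; the robot and the scene stay as the last step left them, time stands still between calls to the robot, and variables do not carry over. Pictures are saved under pics/ and viewed, at most 14 in all, crops included, and the job is handed in when it is done.

Besides the shell and the picture viewer there is one more tool, called after ">>>" as a command line: name --argument value ..., lists and objects as JSON in quotes. arm_command: Moves the arm, as the interface text tells. Its arguments: {"type":"object","properties":{"targets":{"type":"array"},"force":{"type":"number"}},"required":["targets"]}

```bash
ls; mkdir -p pics
cat > h.py <<'E'
import numpy as np, cv2
from scipy.spatial.transform import Rotation as R
from bench import status, viewer, job
def cam(n):
    return viewer.camera_model(n)
def rot(c):
    a=np.array(c["attitude"],float)
    return R.from_euler('xyz',a,degrees=True).as_matrix() if a.shape==(3,) else a
def toworld(c,u,v,z):
    f=200/np.tan(np.radians(c["vertical_fov"])/2)
    d=rot(c)@np.array([(u-c["cx"])/f,(v-c["cy"])/f,1]); o=np.array(c["xyz"],float)
    return o+d*(z-o[2])/d[2]
def topix(c,p):
    f=200/np.tan(np.radians(c["vertical_fov"])/2)
    q=rot(c).T@(np.array(p,float)-np.array(c["xyz"],float))
    return np.array([c["cx"]+f*q[0]/q[2],c["cy"]+f*q[1]/q[2]])
def snap(n,name=None):
    im=viewer.snapshot(n)[:,:,::-1].copy()
    if name: cv2.imwrite(f'pics/{name}.png',im)
    return im
E
python3 - <<'E'
from h import *
for n in("top","side","wrist"): print(n,cam(n)); 
for n in("top","side"): snap(n,n+"0")
print(status.sense())
E
```

```text
pics
top {'vertical_fov': 55.36006479818272, 'cx': 319.2328201247963, 'cy': 199.82826760743032, 'xyz': array([ 516.60328926,  100.94754155, 1109.30705532]), 'attitude': array([-1.75719604e+02, -1.42545254e-01, -8.84815453e+01])}
side {'vertical_fov': 48.602126087872726, 'cx': 316.82669347743365, 'cy': 197.47314399569487, 'xyz': array([469.98375204, 839.37247542, 962.45512024]), 'attitude': array([-138.43866911,    0.99359157, -171.42563896])}
wrist {'vertical_fov': 68.96765963945259, 'cx': 320.5108641847683, 'cy': 198.5282861343506, 'xyz': array([ 289.34412842, -529.98666811,  372.58229296]), 'attitude': array([ 1.64296587e+02,  5.96285092e-02, -6.79989896e+01])}
{'time': 0.1, 'joint_pos': array([-7.28453455e+01,  7.51004462e+00,  8.53240379e+01,  1.22823619e-03,
        8.72608288e+01, -4.89384982e+00]), 'qd': array([-0.08088427, -0.06487126, -0.04837211,  0.02888515,  0.09668227,
       -0.02455824]), 'joint_efforts': array([ 1.19263754e-03, -5.70954180e+01, -5.01939833e+01, -2.05920769e-04,
        8.14680388e-03, -2.51801788e-05]), 'tool_pos': array([ 225.10873394, -555.63735633,  230.3474345 ]), 'tcp_rot': array([-1.79905539e+02, -9.31913395e-03,  2.20484369e+01]), 'ft_force': array([-1.59904774,  0.49332604,  0.21010869]), 'wrist_torque': array([ 0.00926586,  0.01727546, -0.02722569]), 'grip_force': 0.0, 'finger_gap': 85.12484331669901}
```

View pics/top0.png

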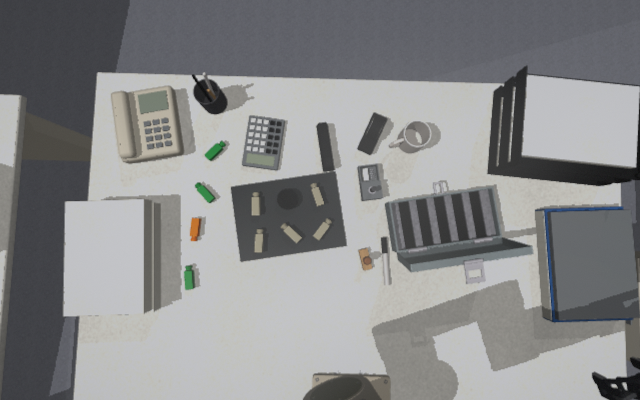

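View pics/side0.png

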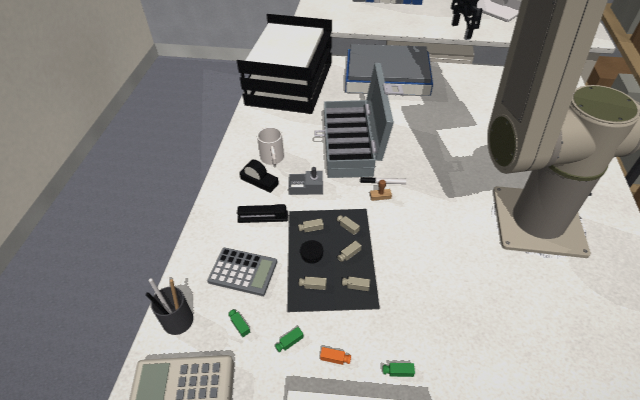

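The top view shows five beige seals on the mat, at pixels (255,204), (259,240), (291,233), (323,229) and (317,195). The look-alikes are green at (215,150), (205,192) and (190,278), and orange at (196,229). None of them is on the mat, so I choose the beige ones. The safe is at about (447,228), with its staple on the far side at (441,187) and its lid open towards the robot. The tidy is at (371,182). Next I take close crops.

Run:
```python
from h import *
im=cv2.imread('pics/top0.png')
a=im[165:270,225:365]; cv2.imwrite('pics/c_mat.png',cv2.resize(a,(784,588),interpolation=cv2.INTER_CUBIC))
a=im[155:290,350:540]; cv2.imwrite('pics/c_safe.png',cv2.resize(a,(798,567),interpolation=cv2.INTER_CUBIC))
```

```text
(no output)
```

View pics/c_mat.png

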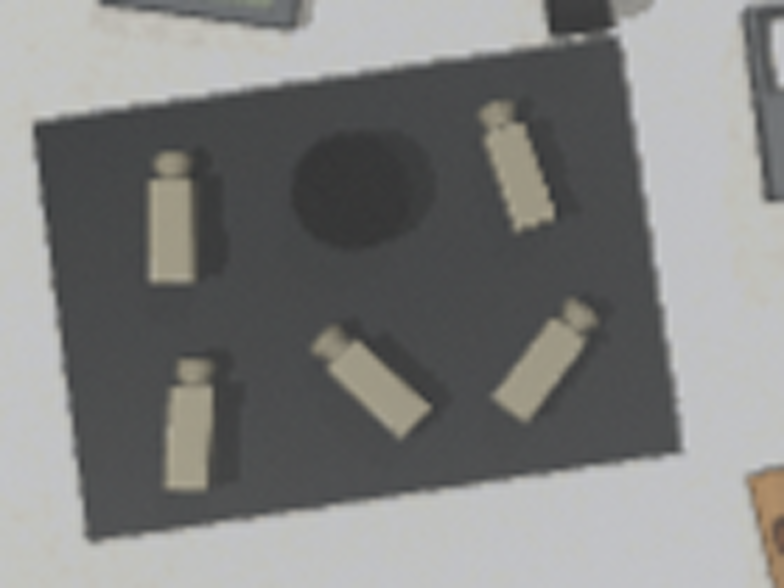

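View pics/c_safe.png

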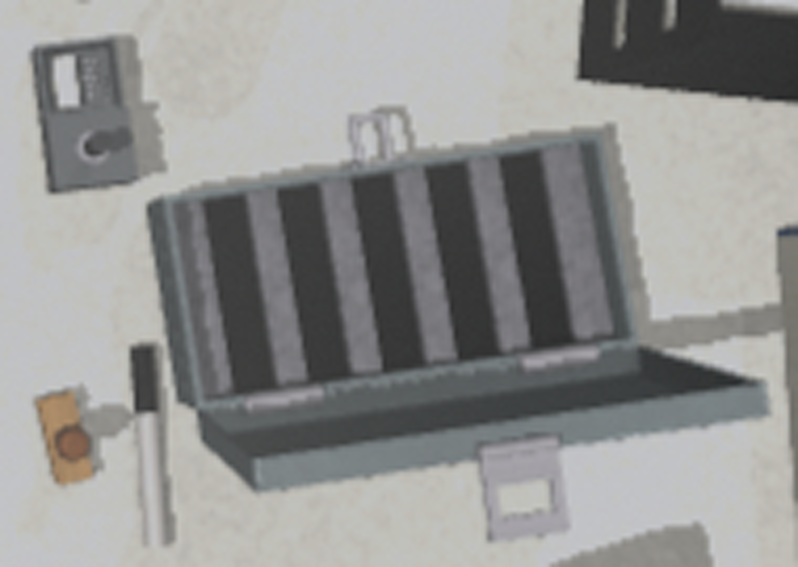

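The mat crop confirms five beige seals with a knob at one end, and the ink tin at crop (355,190). The safe crop shows five dark troughs, the staple at (380,135), the hasp on the lid's far edge at (522,490), and the tidy with the pin at about (98,145). Next I compute the poses.

```bash
cat >> h.py <<'E'
def seals(im=None,c=None,roi=(165,280,225,360)):
    c=c or cam("top"); im=snap("top") if im is None else im
    a,b,l,r=roi; s=4
    big=cv2.resize(im[a:b,l:r],None,fx=s,fy=s,interpolation=cv2.INTER_CUBIC).astype(int)
    B,G,Rr=big[...,0],big[...,1],big[...,2]
    m=((Rr-B>14)&(Rr>95)&(abs(Rr-G)<30)).astype(np.uint8)
    n,lab,st,ce=cv2.connectedComponentsWithStats(m); out=[]
    for i in range(1,n):
        if not 1200<st[i,4]<4500: continue
        ys,xs=np.nonzero(lab==i)
        P=np.array([toworld(c,(x+.5)/s-.5+l,(y+.5)/s-.5+a,23)[:2] for x,y in zip(xs,ys)])
        rc=cv2.minAreaRect(P.astype(np.float32)); bx=cv2.boxPoints(rc)
        e=bx[1]-bx[0],bx[2]-bx[1]; L=max(e,key=np.linalg.norm)
        ang=np.degrees(np.arctan2(L[1],L[0])); u=L/np.linalg.norm(L)
        if (P.mean(0)-np.array(rc[0]))@u>0: ang+=180   # knob is thinner: mass lies to the base
        ang=(ang+180)%360-180
        out.append((np.round(rc[0],1),round(float(ang),1),np.round(sorted(rc[1]),1),np.round(ce[i]/s+[l,a],0)))
    return out
E
python3 - <<'E'
from h import *
from scipy.optimize import least_squares
im=cv2.imread('pics/top0.png'); c=cam("top")
for s in seals(im,c): print(*s)
px=lambda u,v:(350+u/4.2-.4,155+v/4.2-.4)
obs=[((-70,145,70),px(152,202)),((-70,145,70),px(163,198)),((-70,-145,70),px(612,127)),((70,-145,70),px(636,345)),((70,145,70),px(200,408))]
obs=obs[1:]
inn=[((-65,y,40),None) for y in(-100,-50,0,50,100)]
def W(p,q):
    t=np.radians(p[2]); return np.array([p[0]+np.cos(t)*q[0]-np.sin(t)*q[1],p[1]+np.sin(t)*q[0]+np.cos(t)*q[1],q[2]])
f=lambda p:np.concatenate([topix(c,W(p,q))-np.array(o) for q,o in obs])
r=least_squares(f,[480,-260,180]); p=r.x; print('case',p,np.round(r.fun,1))
for q in [(-91,0,55),(-65,100,40),(65,100,40),(-65,-100,40),(65,-100,40)]:
    u=topix(c,W(p,q)); print(q,np.round((u-[350,155])*4.2+1.7),W(p,q))
# tidy top z42, pin
for u,v,z in [(32,45,36),(118,38,36),(133,180,42),(50,190,42),(97,146,42),(118,139,78)]: print(toworld(c,*px(u,v),z))
E
```

```text
[615.1 108.3] 20.4 [22.2 66.3] [317. 195.]
[583.1 283.3] 4.3 [22.3 65.8] [256. 205.]
[516.1  89.6] -34.8 [21.3 64.9] [322. 230.]
[503.4 179.8] 49.3 [21.9 65.4] [291. 233.]
[478.1 269.4] -2.2 [22.1 65.6] [259. 241.]
case [ 553.63984809 -245.08785656    9.83230673] [  8.7  49.7   7.1  51.1  -7.8 -51.5  -8.2 -51.3]
(-91, 0, 55) [419. 405.] [ 463.97647722 -260.62748093   55.        ]
(-65, 100, 40) [256. 387.] [ 472.51807289 -157.65641148   40.        ]
(65, 100, 40) [225. 194.] [ 600.60860269 -135.45694809   40.        ]
(-65, -100, 40) [552. 343.] [ 506.67109348 -354.71876502   40.        ]
(65, -100, 40) [518. 151.] [ 634.76162329 -332.51930163   40.        ]
[698.22274931  -4.94086517  36.        ]
[704.57599591 -63.0833352   36.        ]
[607.85922785 -73.64540374  42.        ]
[599.66966096 -18.24769316  42.        ]
[630.06850343 -49.19627463  42.        ]
[631.16045893 -57.65908122  78.        ]
```

Run:
```python
from h import *
from scipy.optimize import least_squares
c=cam("top")
px=lambda u,v:(350+u/4.2-.4,155+v/4.2-.4)
obs=[((-70,-145,70),px(163,198)),((-70,145,70),px(612,127)),((70,145,70),px(636,345)),((70,-145,70),px(200,408))]
def W(p,q):
    t=np.radians(p[2]); return np.array([p[0]+np.cos(t)*q[0]-np.sin(t)*q[1],p[1]+np.sin(t)*q[0]+np.cos(t)*q[1],q[2]])
f=lambda p:np.concatenate([topix(c,W(p,q))-np.array(o) for q,o in obs])
r=least_squares(f,[520,-260,190]); p=r.x; print('case',p,np.round(r.fun,1))
for q in [(-91,0,55),(-65,-115,40),(-65,-85,46),(-65,-15,40),(-65,15,46),(-65,115,46),(-65,85,40),(65,85,40),(65,115,46)]:
    u=topix(c,W(p,q)); print(q,np.round((u-[350,155])*4.2+1.7))
for y in (-100,-50,0,50,100): print(y,np.round(W(p,(0,y,40))))
S=cam("side"); im=cv2.imread('pics/side0.png')
a=im[80:210,225:455]; cv2.imwrite('pics/c_side.png',cv2.resize(a,None,fx=3.4,fy=3.4,interpolation=cv2.INTER_CUBIC))
for q in [(-70,-145,70),(-70,145,70),(70,-145,70),(-91,0,55),(-65,-115,40)]:print(q,np.round((topix(S,W(p,q))-[225,80])*3.4))
```

```text
case [ 552.24691625 -245.16372363  189.73737726] [ 0.6 -0.9 -2.   1.   1.4 -0.2 -0.1  0.2]
(-91, 0, 55) [373. 133.]
(-65, -115, 40) [203. 199.]
(-65, -85, 46) [249. 191.]
(-65, -15, 40) [350. 177.]
(-65, 15, 46) [397. 170.]
(-65, 115, 46) [544. 149.]
(-65, 85, 40) [497. 156.]
(65, 85, 40) [530. 349.]
(65, 115, 46) [579. 342.]
-100 [ 535. -147.   40.]
-50 [ 544. -196.   40.]
0 [ 552. -245.   40.]
50 [ 561. -294.   40.]
100 [ 569. -344.   40.]
(-70, -145, 70) [346. 271.]
(-70, 145, 70) [335.  67.]
(70, -145, 70) [509. 266.]
(-91, 0, 55) [318. 175.]
(-65, -115, 40) [350. 272.]
```

View pics/c_side.png

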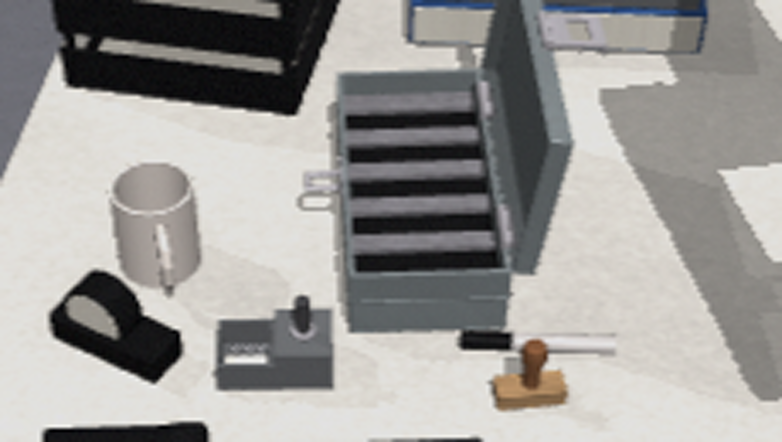

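The fit is good: the safe is at about (552,-245), yaw 189.7°, and the collar rests on the tidy block. I start with the seal at (516,90).

>>> arm_command --targets '[[[0,0,0.05,0,0,0,0.03],[0,0,0.05,0,0,0,0.03],[0.024,0.054,0,0,0,-0.083,0.03],[0.024,0.054,0,0,0,-0.083,0.03],[0.024,0.054,0,0,0,-0.083,0.03],[0.024,0.054,0,0,0,-0.083,0.03],[0.024,0.054,0,0,0,-0.083,0.03],[0.024,0.054,0,0,0,-0.083,0.03],[0.024,0.054,0,0,0,-0.083,0.03],[0.024,0.054,0,0,0,-0.083,0.03]]]' --force 25

```text
time: 1.35
tool_pos: [417.5, -122.2, 331.1]
tcp_rot: [-180.0, -0.0, -16.2]
ft_force: [1.6, -0.5, -0.4]
finger_gap: 44.0
grip_force: 0.0
```

>>> arm_command --targets '[[[0.024,0.054,-0.02,0,0,-0.083,0.03],[0.024,0.054,-0.05,0,0,-0.083,0.03],[0.024,0.054,-0.05,0,0,-0.083,0.03],[0.024,0.054,-0.05,0,0,-0.083,0.03],[0,0,-0.03,0,0,0,0.03],[0,0,0,0,0,0,0.03]]]'

```text
time: 2.1
tool_pos: [496.8, 61.1, 156.9]
tcp_rot: [179.8, 0.3, -34.9]
ft_force: [-0.5, 0.1, 0.4]
finger_gap: 44.0
grip_force: 0.0
```

>>> arm_command --targets '[[[0.008,0.0155,-0.03,0,0,0,0.03],[0.008,0.0155,-0.03,0,0,0,0.03],[0,0,0,0,0,0,0.03]]]'

```text
time: 2.48
tool_pos: [514.5, 91.5, 99.4]
tcp_rot: [179.9, 0.1, -35.0]
ft_force: [-0.1, -0.4, 0.5]
finger_gap: 44.0
grip_force: 0.0
```

Run:
```python
from h import *
print(status.sense()["tool_pos"],status.sense()["tcp_rot"])
snap("wrist","w1"); 
for s in seals(): print(*s)
```

```text
[514.45887514  91.54834291  99.42333523] [ 1.79895855e+02  1.28595294e-01 -3.50047703e+01]
[617.7 109.8] 21.8 [22.2 60.4] [317. 194.]
[583.1 283.4] 4.2 [22.7 65.9] [255. 204.]
[494.7 -13.7] -174.1 [ 17.1 211. ] [358. 230.]
[478.1 269.5] -1.5 [22.4 65.5] [259. 241.]
```

View pics/w1.png

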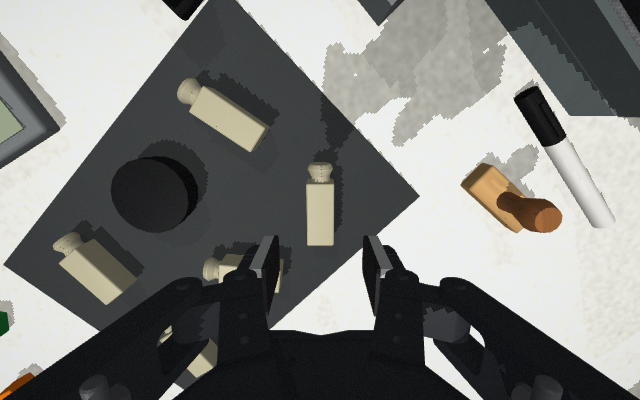

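The wrist view shows seal 3 at (320,205), in line with the open fingers. I check its position from this view.

Run:
```python
from h import *
c=cam("wrist")
for u,v in [(307,180),(333,180),(307,245),(333,245),(320,163)]: print(np.round(toworld(c,u,v,25),1))
```

```text
[540.6  87.   25. ]
[529.1  70.7  25. ]
[496.6 118.8  25. ]
[484.3 101.3  25. ]
[545.6  71.3  25. ]
```

>>> arm_command --targets '[[[0,0,-0.035,0,0,0,0.03],[0,0,-0.035,0,0,0,0.03],[0,0,-0.0175,0,0,0,0.03],[0,0,0,0,0,0,-0.3],[0,0,0,0,0,0,-0.6],[0,0,0,0,0,0,-0.6],[0,0,0,0,0,0,-0.6],[0,0,0,0,0,0,-0.6]]]' --force 25

```text
time: 3.58
tool_pos: [516.7, 91.7, 14.2]
tcp_rot: [-179.9, -0.1, -35.0]
ft_force: [-2.1, 0.9, 5.6]
finger_gap: 21.1
grip_force: 29.8
```

>>> arm_command --targets '[[[0,0,0.02,0,0,0,-0.6],[0,0,0.045,0,0,0,-0.6],[0,0,0.045,0,0,0,-0.6],[0.007,-0.048,0.02,0,0,0.112,-0.6],[0.007,-0.048,0,0,0,0.112,-0.6],[0.007,-0.048,0,0,0,0.112,-0.6],[0.007,-0.048,0,0,0,0.111,-0.6],[0.006,-0.048,0,0,0,0.111,-0.6],[0.006,-0.048,0,0,0,0.111,-0.6],[0.006,-0.048,0,0,0,0.111,-0.6]]]' --force 20

```text
time: 4.82
tool_pos: [561.4, -245.9, 142.9]
tcp_rot: [180.0, -0.0, 9.9]
ft_force: [0.7, 0.0, -0.2]
finger_gap: 21.0
grip_force: 28.9
```

Run:
```python
from h import *
s=status.sense(); print(s["tool_pos"],s["tcp_rot"],s["grip_force"],s["joint_pos"])
c=cam("wrist"); print(c)
a=snap("wrist"); b=snap("side")
cv2.imwrite('pics/w2.png',np.vstack([a,cv2.resize(b[0:200],(640,200))]))
def W(p,q):
    t=np.radians(p[2]); return np.array([p[0]+np.cos(t)*q[0]-np.sin(t)*q[1],p[1]+np.sin(t)*q[0]+np.cos(t)*q[1],q[2]])
p=(552.25,-245.16,189.74)
for q in [(-70,-145,70),(-70,145,70),(70,-145,70),(-65,-15,40),(-65,15,40),(-65,35,40),(-65,65,40),(-65,-65,40),(-105,0,55)]: print(q,np.round(topix(c,W(p,q))))
```

```text
[ 561.41667479 -245.8645012   142.89447662] [ 1.79995969e+02 -1.58007223e-02  9.88295306e+00] 28.920393884181976 [-2.84462718e+01  1.26150883e+01  8.88742771e+01  6.77313380e-03
  7.84957397e+01  5.16694257e+01]
{'vertical_fov': 68.96765963945259, 'cx': 320.5108641847683, 'cy': 198.5282861343506, 'xyz': array([ 629.57354619, -233.96950646,  285.25946841]), 'attitude': array([ 1.64313768e+02, -4.94807654e-02, -8.01608215e+01])}
(-70, -145, 70) [116. 128.]
(-70, 145, 70) [519. 129.]
(70, -145, 70) [147. 298.]
(-65, -15, 40) [300. 133.]
(-65, 15, 40) [336. 133.]
(-65, 35, 40) [360. 133.]
(-65, 65, 40) [397. 133.]
(-65, -65, 40) [239. 133.]
(-105, 0, 55) [318.  79.]
```

View pics/w2.png

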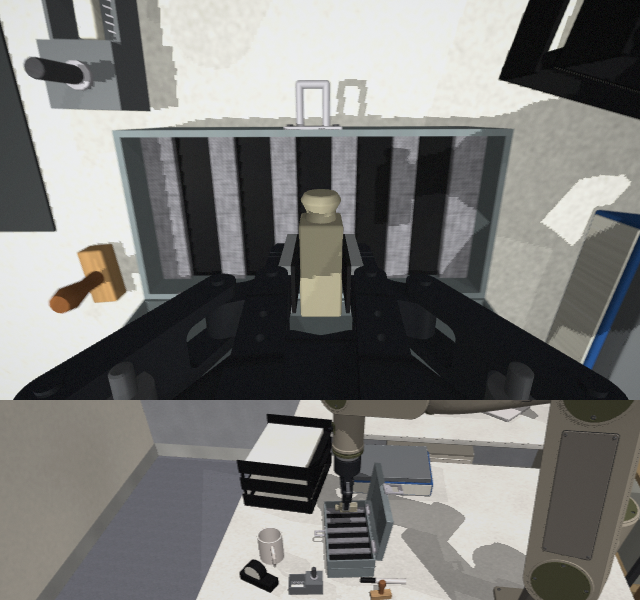

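The wrist view shows the middle trough's dark band at about u 296–332, row 140, against a predicted 300–336, so the tray sits a few mm further left than estimated. The seal is held straight at u=321. I measure this more exactly.

Run:
```python
from h import *
im=cv2.imread('pics/w2.png')[:400]; 
c={'vertical_fov': 68.96765963945259, 'cx': 320.5108641847683, 'cy': 198.5282861343506, 'xyz': np.array([ 629.57354619, -233.96950646,  285.25946841]), 'attitude': np.array([ 1.64313768e+02, -4.94807654e-02, -8.01608215e+01])}
g=cv2.GaussianBlur(cv2.cvtColor(im,cv2.COLOR_BGR2GRAY),(3,3),0).astype(int)
t=np.radians(189.74); ex=np.array([np.cos(t),np.sin(t)]); ey=np.array([-np.sin(t),np.cos(t)])
def case(w): d=w[:2]-np.array([552.25,-245.16]); return np.round([d@ex,d@ey],1)
for row in (142,155,170):
    d=g[row,100:530]<75; e=np.flatnonzero(np.diff(d.astype(int)))+100.5
    print(row,e, [case(toworld(c,u,row,40))[1] for u in e])
print('tcp',case(np.array([561.42,-245.86])),topix(c,(561.4,-245.9,150)),topix(c,(561.4,-245.9,156)))
print('seal top base mid',case(toworld(c,321,316,153)),'far',case(toworld(c,321,225,153)))
print('corners',[case(toworld(c,u,v,70)) for u,v in((114,130),(512,128),(313,128))])
S=cam("side");cs=cv2.imread('pics/side0.png')
```

```text
142 [121.5 140.5 172.5 207.5 233.5 269.5 295.5 331.5 356.5 392.5 418.5 453.5
 486.5 504.5] [np.float64(-162.7), np.float64(-147.0), np.float64(-120.4), np.float64(-91.4), np.float64(-69.9), np.float64(-40.0), np.float64(-18.4), np.float64(11.4), np.float64(32.2), np.float64(62.0), np.float64(83.6), np.float64(112.7), np.float64(140.1), np.float64(155.0)]
155 [124.5 142.5 174.5 209.5 234.5 270.5 295.5 330.5 356.5 392.5 417.5 453.5
 483.5 502.5] [np.float64(-162.2), np.float64(-147.1), np.float64(-120.2), np.float64(-90.9), np.float64(-69.9), np.float64(-39.7), np.float64(-18.7), np.float64(10.7), np.float64(32.5), np.float64(62.8), np.float64(83.8), np.float64(114.0), np.float64(139.2), np.float64(155.2)]
170 [127.5 144.5 176.5 210.5 236.5 270.5 296.5 330.5 356.5 391.5 415.5 452.5
 481.5 499.5] [np.float64(-161.9), np.float64(-147.4), np.float64(-120.2), np.float64(-91.3), np.float64(-69.2), np.float64(-40.2), np.float64(-18.1), np.float64(10.8), np.float64(33.0), np.float64(62.8), np.float64(83.2), np.float64(114.8), np.float64(139.5), np.float64(154.8)]
tcp [-8.9  2.2] [320.48834558 257.30172629] [320.49797616 262.97281794]
seal top base mid [24.   2.6] far [-27.6   2.5]
corners [array([ -68.7, -146.4]), array([-70.6, 140. ]), array([-70.3,  -3.1])]
```

>>> arm_command --targets '[[[0,0.0057,-0.01,0,0,0,-0.6],[0,0,-0.02,0,0,0,-0.6],[0,0,-0.02,0,0,0,-0.6],[0,0,-0.02,0,0,0,-0.6],[0,0,0,0,0,0,-0.6]]]'

```text
time: 5.55
tool_pos: [559.4, -237.2, 69.4]
tcp_rot: [-179.8, 0.2, 9.7]
ft_force: [-0.0, -0.3, -1.0]
finger_gap: 20.6
grip_force: 28.9
```

```bash
cat >> h.py <<'E'
def case(w,p=(552.25,-245.16,189.74)):
    t=np.radians(p[2]); d=np.array(w)[:2]-np.array(p[:2])
    return np.round([d@[np.cos(t),np.sin(t)],d@[-np.sin(t),np.cos(t)]],1)
def W(q,p=(551.7,-241.9,189.74)):
    t=np.radians(p[2]); return np.array([p[0]+np.cos(t)*q[0]-np.sin(t)*q[1],p[1]+np.sin(t)*q[0]+np.cos(t)*q[1],q[2]])
def edges(rows,name=None,z=40):
    s=status.sense(); c=cam("wrist"); im=snap("wrist",name)
    g=cv2.GaussianBlur(cv2.cvtColor(im,cv2.COLOR_BGR2GRAY),(3,3),0).astype(int)
    print('tcp',s["tool_pos"].round(1),case(s["tool_pos"]),s["tcp_rot"].round(1))
    for row in rows:
        e=np.flatnonzero(np.diff((g[row]<75).astype(int)))+.5
        print(row,[(float(u),float(case(toworld(c,u,row,z))[1])) for u in e])
E
python3 - <<'E'
from h import *
edges((95,110,125),'w3')
E
```

```text
tcp [ 559.4 -237.2   69.4] [-8.4 -6.6] [-179.8    0.2    9.7]
95 [(45.5, -159.7), (99.5, -129.5)]
110 []
125 []
```

View pics/w3.png

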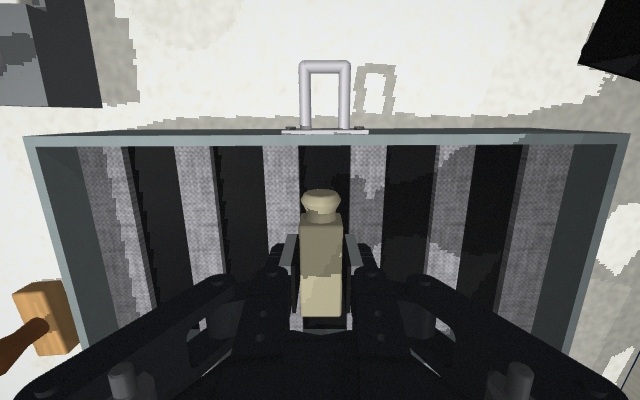

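The view shows the middle trough at u 299–350 (centre 324.5) and the seal at 320.5, so it has to go 2.4 mm to the right. I lower it in gentle steps.

>>> arm_command --targets '[[[0.0004,-0.0026,-0.003,0,0,0,-0.6],[0,0,-0.005,0,0,0,-0.6],[0,0,-0.004,0,0,0,-0.6],[0,0,-0.002,0,0,0,-0.6],[0,0,0,0,0,0,-0.6],[0,0,0,0,0,0,-0.6]]]'

```text
time: 6.35
tool_pos: [561.9, -241.2, 58.8]
tcp_rot: [180.0, -0.0, 9.7]
ft_force: [-0.2, 0.7, -1.1]
finger_gap: 21.1
grip_force: 28.9
```

Run:
```python
from h import *
im=snap("wrist","w4"); print(status.sense()["tool_pos"],case(status.sense()["tool_pos"]))
cv2.imwrite('pics/w4c.png',cv2.resize(im[100:340,200:440],None,fx=2.5,fy=2.5,interpolation=cv2.INTER_CUBIC))
```

```text
[ 561.86571007 -241.27173645   58.8537791 ] [-10.1  -2.2]
```

View pics/w4c.png

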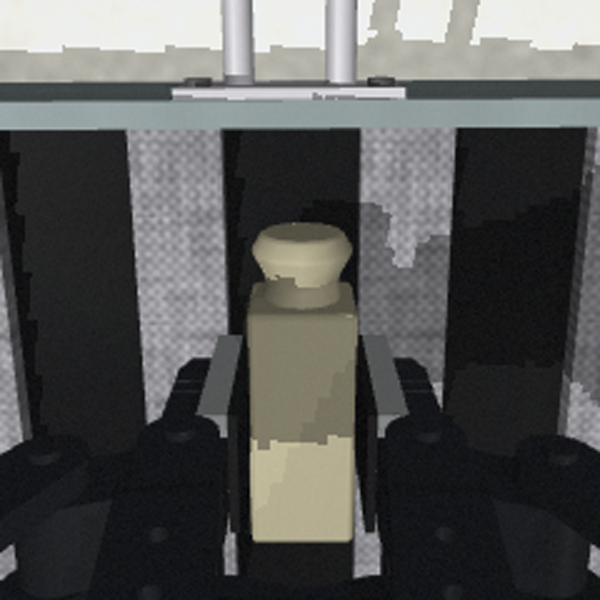

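The crop shows the trough centre at 293 and the seal at 302, so I move it 2 mm left and then lay it down.

>>> arm_command --targets '[[[-0.0003,0.0018,-0.002,0,0,0,-0.6],[0,0,-0.002,0,0,0,-0.6],[0,0,-0.0015,0,0,0,-0.6],[0,0,-0.001,0,0,0,-0.6],[0,0,-0.0005,0,0,0,-0.6],[0,0,0,0,0,0,-0.6],[0,0,0,0,0,0,-0.6]]]'

```text
time: 7.28
tool_pos: [561.5, -239.5, 51.8]
tcp_rot: [180.0, -0.0, 9.7]
ft_force: [-0.1, 0.1, 0.1]
finger_gap: 21.2
grip_force: 28.9
```

>>> arm_command --targets '[[[0,0,-0.0007,0,0,0,-0.6],[0,0,0,0,0,0,-0.6],[0,0,0,0,0,0,-0.35],[0,0,0,0,0,0,-0.25],[0,0,0,0,0,0,-0.2],[0,0,0,0,0,0,-0.2],[0,0,0.02,0,0,0,-0.2],[0,0,0.04,0,0,0,-0.2],[0,0,0.04,0,0,0,0.03]]]'

```text
time: 8.4
tool_pos: [561.6, -239.5, 153.5]
tcp_rot: [180.0, -0.0, 9.7]
ft_force: [0.4, -0.2, 1.0]
finger_gap: 44.0
grip_force: 0.0
```

Run:
```python
from h import *
im=snap("wrist"); t=snap("top"); S=snap("side")
for s in seals(t): print(*s)
cv2.imwrite('pics/w5.png',np.hstack([cv2.resize(im,(480,300)),cv2.resize(S[100:200,290:420],(312,240))[:240].copy() if 0 else cv2.resize(S[100:200,290:390],(300,300))]))
```

```text
[614.9 108.5] 20.7 [22.  66.3] [317. 195.]
[583.  283.5] 4.2 [23.  65.9] [256. 205.]
[503.3 179.9] 49.3 [22.1 65.5] [291. 233.]
[478.1 269.6] -1.0 [22.5 65.4] [259. 241.]
```

View pics/w5.png

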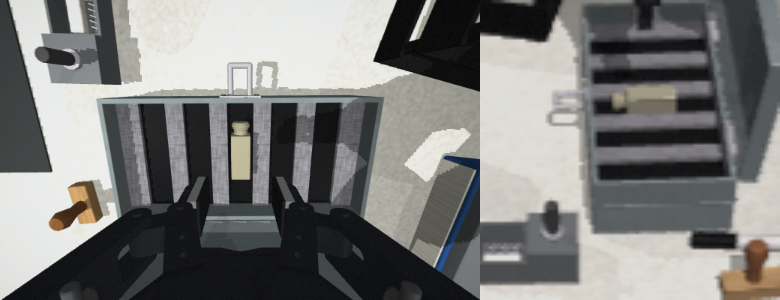

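The first seal lies flat in the middle trough, and the other four have not moved. Next is the seal at (615,108).

>>> arm_command --targets '[[[0.0062,0.0433,0,0,0,0.024,0.03],[0.0062,0.0433,0,0,0,0.024,0.03],[0.0062,0.0433,0,0,0,0.024,0.03],[0.0062,0.0433,0,0,0,0.024,0.03],[0.0062,0.0433,0,0,0,0.024,0.03],[0.0062,0.0433,0,0,0,0.024,0.03],[0.0062,0.0433,-0.02,0,0,0.024,0.03],[0.0062,0.0433,-0.04,0,0,0.024,0.03],[0,0,-0.02,0,0,0,0.03],[0,0,0,0,0,0,0.03]]]'

```text
time: 9.8
tool_pos: [608.9, 106.7, 68.4]
tcp_rot: [-179.9, 0.3, 20.7]
ft_force: [-0.5, 0.3, -0.5]
finger_gap: 44.0
grip_force: 0.0
```

>>> arm_command --targets '[[[0,0,-0.025,0,0,0,0.03],[0,0,-0.025,0,0,0,0.03],[0,0,-0.0105,0,0,0,0.03],[0,0,0,0,0,0,0.03],[0,0,0,0,0,0,-0.3],[0,0,0,0,0,0,-0.6],[0,0,0,0,0,0,-0.6],[0,0,0,0,0,0,-0.6],[0,0,0,0,0,0,-0.6]]]' --force 20

```text
time: 10.92
tool_pos: [612.4, 107.0, 12.2]
tcp_rot: [179.9, -0.1, 20.7]
ft_force: [-0.7, -1.5, 6.7]
finger_gap: 21.4
grip_force: 20.5
```

>>> arm_command --targets '[[[0,0,0.02,0,0,0,-0.6],[0,0,0.05,0,0,0,-0.6],[0,0,0.05,0,0,0,-0.6],[-0.0085,-0.0425,0.01,0,0,-0.0274,-0.6],[-0.0085,-0.0425,0,0,0,-0.0274,-0.6],[-0.0085,-0.0425,0,0,0,-0.0274,-0.6],[-0.0085,-0.0425,0,0,0,-0.0274,-0.6],[-0.0085,-0.0424,0,0,0,-0.0274,-0.6],[-0.0084,-0.0424,0,0,0,-0.0274,-0.6],[-0.0084,-0.0424,0,0,0,-0.0274,-0.6]]]'

```text
time: 12.18
tool_pos: [551.5, -191.5, 141.9]
tcp_rot: [180.0, -0.1, 9.6]
ft_force: [0.8, 1.7, -1.5]
finger_gap: 21.2
grip_force: 19.8
```

>>> arm_command --targets '[[[0,0,-0.02,0,0,0,-0.6],[0,0,-0.03,0,0,0,-0.6],[0,0,-0.02,0,0,0,-0.6],[0,0,0,0,0,0,-0.6],[0,0,0,0,0,0,-0.6]]]'

```text
time: 12.8
tool_pos: [552.5, -190.0, 71.5]
tcp_rot: [180.0, -0.1, 9.7]
ft_force: [0.2, -0.2, -0.6]
finger_gap: 21.7
grip_force: 19.9
```

>>> arm_command --targets '[[[0,0,-0.01,0,0,0,-0.6],[0,0,-0.007,0,0,0,-0.6],[0,0,-0.0025,0,0,0,-0.6],[0,0,-0.0015,0,0,0,-0.6],[0,0,-0.0006,0,0,0,-0.6],[0,0,0,0,0,0,-0.6],[0,0,0,0,0,0,-0.6]]]'

```text
time: 13.68
tool_pos: [552.0, -190.3, 49.2]
tcp_rot: [180.0, -0.0, 9.7]
ft_force: [-1.3, 0.4, 2.7]
finger_gap: 21.4
grip_force: 20.2
```

>>> arm_command --targets '[[[0,0,0,0,0,0,-0.35],[0,0,0,0,0,0,-0.25],[0,0,0,0,0,0,-0.2],[0,0,0,0,0,0,-0.2],[0,0,0.02,0,0,0,-0.2],[0,0,0.04,0,0,0,-0.2],[0,0,0.04,0,0,0,0.03],[0,0,0,0,0,0,0.03]]]'

```text
time: 14.68
tool_pos: [554.9, -191.6, 155.4]
tcp_rot: [179.7, -0.5, 9.7]
ft_force: [1.6, -0.3, 0.2]
finger_gap: 44.3
grip_force: 0.0
```

```bash
cat >> h.py <<'E'
def check():
    c=cam("wrist"); im=snap("wrist"); s=status.sense()
    h=im.astype(int); m=((h[...,2]-h[...,0]>14)&(h[...,2]>95)&(abs(h[...,2]-h[...,1])<30)).astype(np.uint8)
    n,lab,st,ce=cv2.connectedComponentsWithStats(m)
    for i in range(1,n):
        if st[i,4]<800: continue
        ys,xs=np.nonzero(lab==i); P=np.array([case(toworld(c,x,y,62),(551.57,-241.2,189.74)) for x,y in zip(xs,ys)],np.float32)
        print('tray seal?',np.round(cv2.minAreaRect(P)[0],1),np.round(cv2.minAreaRect(P)[1:][0],1),round(cv2.minAreaRect(P)[2],1))
    print(s["time"],s["tool_pos"].round(1),s["tcp_rot"].round(1))
    for q in seals(): print(*q)
E
python3 -c "
from h import *
check()"
```

```text
tray seal? [-13.7 -50.2] [66.6 21. ] 0.4
tray seal? [-10.6  -1.5] [24.3 66.1] 89.8
14.725 [ 553.6 -191.   152.7] [179.8  -0.3   9.7]
[583.  283.3] 3.9 [22.6 65.9] [256. 204.]
[503.2 179.7] 49.3 [22.1 65.9] [291. 233.]
[478.2 269.6] -1.1 [22.5 65.5] [259. 241.]
```

>>> arm_command --targets '[[[-0.0065,0.0459,0,0,0,0.0864,0.03],[-0.0065,0.0459,0,0,0,0.0864,0.03],[-0.0065,0.0459,0,0,0,0.0864,0.03],[-0.0065,0.0459,0,0,0,0.0864,0.03],[-0.0065,0.0459,0,0,0,0.0864,0.03],[-0.0065,0.0459,0,0,0,0.0864,0.03],[-0.0065,0.0459,-0.02,0,0,0.0864,0.03],[-0.0065,0.0459,-0.04,0,0,0.0864,0.03],[0,0,-0.02,0,0,0,0.03],[0,0,0,0,0,0,0.03]]]'

```text
time: 16.02
tool_pos: [496.9, 176.8, 65.8]
tcp_rot: [-179.8, 0.3, 49.4]
ft_force: [0.5, 0.2, 0.2]
finger_gap: 44.1
grip_force: 0.0
```

>>> arm_command --targets '[[[0,0,-0.02,0,0,0,0.03],[0,0,0,0,0,0,0.03]]]'

```text
time: 16.27
tool_pos: [498.9, 176.1, 48.3]
tcp_rot: [-179.9, 0.1, 49.2]
ft_force: [0.3, 0.5, -0.1]
finger_gap: 44.1
grip_force: 0.0
```

Position is good, so I go down to tip height 12.5 and grip.

>>> arm_command --targets '[[[0.0015,0.0005,-0.02,0,0,0,0.03],[0,0,-0.0165,0,0,0,0.03],[0,0,0,0,0,0,0.03],[0,0,0,0,0,0,-0.3],[0,0,0,0,0,0,-0.6],[0,0,0,0,0,0,-0.6],[0,0,0,0,0,0,-0.6],[0,0,0,0,0,0,-0.6]]]'

```text
time: 17.27
tool_pos: [502.1, 177.6, 13.4]
tcp_rot: [179.9, -0.1, 49.3]
ft_force: [-0.3, -0.9, 5.8]
finger_gap: 21.0
grip_force: 21.2
```

>>> arm_command --targets '[[[0,0,0.02,0,0,0,-0.6],[0,0,0.05,0,0,0,-0.6],[0,0,0.05,0,0,0,-0.6],[0.0061,-0.0455,0.01,0,0,-0.0987,-0.6],[0.0061,-0.0455,0,0,0,-0.0987,-0.6],[0.0061,-0.0455,0,0,0,-0.0987,-0.6],[0.0061,-0.0455,0,0,0,-0.0987,-0.6],[0.0061,-0.0455,0,0,0,-0.0987,-0.6],[0.006,-0.0455,0,0,0,-0.0987,-0.6],[0.006,-0.0455,0,0,0,-0.0988,-0.6]]]'

```text
time: 18.52
tool_pos: [543.6, -142.4, 142.1]
tcp_rot: [-180.0, 0.0, 9.5]
ft_force: [0.9, -0.1, -1.3]
finger_gap: 21.7
grip_force: 20.4
```

>>> arm_command --targets '[[[0,0,-0.02,0,0,0,-0.6],[0,0,-0.03,0,0,0,-0.6],[0,0,-0.02,0,0,0,-0.6],[0,0,0,0,0,0,-0.6],[0,0,0,0,0,0,-0.6]]]'

```text
time: 19.15
tool_pos: [544.3, -140.7, 73.1]
tcp_rot: [180.0, -0.0, 9.7]
ft_force: [0.5, 0.7, -0.6]
finger_gap: 21.4
grip_force: 20.4
```

>>> arm_command --targets '[[[0,0,-0.01,0,0,0,-0.6],[0,0,-0.007,0,0,0,-0.6],[0,0,-0.0025,0,0,0,-0.6],[0,0,-0.0015,0,0,0,-0.6],[0,0,-0.001,0,0,0,-0.6],[0,0,0,0,0,0,-0.6],[0,0,0,0,0,0,-0.6]]]'

```text
time: 20.02
tool_pos: [543.9, -141.1, 50.5]
tcp_rot: [180.0, -0.0, 9.7]
ft_force: [-0.5, 0.2, -0.8]
finger_gap: 21.5
grip_force: 20.4
```

>>> arm_command --targets '[[[0,0,-0.0007,0,0,0,-0.6],[0,0,0,0,0,0,-0.6],[0,0,0,0,0,0,-0.35],[0,0,0,0,0,0,-0.25],[0,0,0,0,0,0,-0.2],[0,0,0,0,0,0,-0.2],[0,0,0.02,0,0,0,-0.2],[0,0,0.04,0,0,0,-0.2],[0,0,0.04,0,0,0,0.03],[0,0,0,0,0,0,0.03]]]'

```text
time: 21.28
tool_pos: [546.9, -142.1, 155.9]
tcp_rot: [179.7, -0.5, 9.7]
ft_force: [0.5, -0.6, -0.3]
finger_gap: 43.7
grip_force: 0.0
```

```bash
python3 -c "
from h import *
check()"
```

```text
tray seal? [-13.6 -51.6] [65.8 24.2] 0.0
tray seal? [ -7.2 -99.8] [21.  50.9] 89.3
tray seal? [-2.8 -3.6] [28.1 50.4] 90.0
21.325 [ 545.6 -141.6  153.3] [179.8  -0.3   9.7]
[583.1 283.3] 3.5 [22.3 65.9] [255. 204.]
[478.1 269.6] -1.4 [22.5 65.4] [259. 241.]
```

>>> arm_command --targets '[[[0.0039,0.0471,0,0,0,-0.0114,0.03],[0.0039,0.0471,0,0,0,-0.0114,0.03],[0.0039,0.0471,0,0,0,-0.0114,0.03],[0.0039,0.0471,0,0,0,-0.0114,0.03],[0.0039,0.0471,0,0,0,-0.0114,0.03],[0.0039,0.0471,0,0,0,-0.0114,0.03],[0.0039,0.0471,0,0,0,-0.0114,0.03],[0.0039,0.0471,-0.02,0,0,-0.0114,0.03],[0.0039,0.0471,-0.04,0,0,-0.0114,0.03],[0,0,-0.02,0,0,0,0.03]]]'

```text
time: 22.62
tool_pos: [575.8, 285.2, 65.2]
tcp_rot: [179.9, 0.3, 4.0]
ft_force: [-0.7, -0.6, -0.5]
finger_gap: 44.1
grip_force: 0.0
```

>>> arm_command --targets '[[[0,0,-0.02,0,0,0,0.03],[0,0,0,0,0,0,0.03],[0,0,0,0,0,0,0.03]]]'

```text
time: 23.0
tool_pos: [579.8, 282.1, 50.8]
tcp_rot: [-180.0, -0.1, 3.7]
ft_force: [-0.2, 0.2, -0.1]
finger_gap: 44.0
grip_force: 0.0
```

>>> arm_command --targets '[[[0,0.001,-0.02,0,0,0,0.03],[0,0,-0.018,0,0,0,0.03],[0,0,0,0,0,0,0.03],[0,0,0,0,0,0,-0.3],[0,0,0,0,0,0,-0.6],[0,0,0,0,0,0,-0.6],[0,0,0,0,0,0,-0.6],[0,0,0,0,0,0,-0.6]]]'

```text
time: 24.0
tool_pos: [579.2, 284.0, 12.2]
tcp_rot: [-180.0, -0.0, 3.8]
ft_force: [0.1, -0.1, 2.3]
finger_gap: 21.3
grip_force: 22.2
```

>>> arm_command --targets '[[[0,0,0.02,0,0,0,-0.6],[0,0,0.05,0,0,0,-0.6],[0,0,0.05,0,0,0,-0.6],[-0.0008,-0.0477,0.01,0,0,0.0086,-0.6],[-0.0008,-0.0477,0,0,0,0.0086,-0.6],[-0.0008,-0.0477,0,0,0,0.0086,-0.6],[-0.0008,-0.0477,0,0,0,0.0086,-0.6],[-0.0008,-0.0477,0,0,0,0.0086,-0.6],[-0.0008,-0.0477,0,0,0,0.0086,-0.6],[-0.0008,-0.0477,0,0,0,0.0086,-0.6]]]'

```text
time: 25.25
tool_pos: [573.4, -51.6, 143.3]
tcp_rot: [180.0, -0.1, 7.3]
ft_force: [1.1, -0.1, 0.8]
finger_gap: 21.3
grip_force: 21.8
```

>>> arm_command --targets '[[[-0.0008,-0.0477,0,0,0,0.0086,-0.6],[-0.0008,-0.0477,0,0,0,0.0086,-0.6],[-0.0008,-0.0477,0,0,0,0.0086,-0.6],[-0.0008,-0.0477,0,0,0,0.0086,-0.6],[-0.0005,-0.0481,0,0,0,0.0086,-0.6],[0,0,-0.02,0,0,0,-0.6],[0,0,-0.03,0,0,0,-0.6],[0,0,-0.02,0,0,0,-0.6],[0,0,0,0,0,0,-0.6],[0,0,0,0,0,0,-0.6]]]'

```text
time: 26.5
tool_pos: [570.3, -288.8, 72.9]
tcp_rot: [180.0, -0.1, 9.8]
ft_force: [0.5, -0.6, -0.1]
finger_gap: 21.6
grip_force: 21.8
```

>>> arm_command --targets '[[[0,0,-0.01,0,0,0,-0.6],[0,0,-0.007,0,0,0,-0.6],[0,0,-0.0025,0,0,0,-0.6],[0,0,-0.0015,0,0,0,-0.6],[0,0,-0.0015,0,0,0,-0.6],[0,0,0,0,0,0,-0.6],[0,0,0,0,0,0,-0.6]]]'

```text
time: 27.38
tool_pos: [569.7, -289.0, 49.3]
tcp_rot: [180.0, -0.0, 9.7]
ft_force: [-1.0, -0.2, -0.9]
finger_gap: 21.3
grip_force: 21.9
```

>>> arm_command --targets '[[[0,0,-0.0007,0,0,0,-0.6],[0,0,0,0,0,0,-0.6],[0,0,0,0,0,0,-0.35],[0,0,0,0,0,0,-0.25],[0,0,0,0,0,0,-0.2],[0,0,0,0,0,0,-0.2],[0,0,0.02,0,0,0,-0.2],[0,0,0.04,0,0,0,-0.2],[0,0,0.04,0,0,0,0.03],[0,0,0,0,0,0,0.03]]]'

```text
time: 28.62
tool_pos: [572.6, -290.7, 155.5]
tcp_rot: [179.6, -0.4, 9.7]
ft_force: [-0.1, 0.2, 0.5]
finger_gap: 43.6
grip_force: 0.0
```

```bash
python3 -c "
from h import *
check()"
```

```text
tray seal? [-14.9 -98.6] [23.5 66.8] 87.0
tray seal? [-13.4 -49.3] [22.3 65.8] 89.0
tray seal? [-10.6   0.5] [66.  21.6] -0.0
tray seal? [-6.5 50.4] [21.  50.9] 89.1
28.675 [ 571.4 -290.   152.7] [179.8  -0.3   9.7]
[478.2 269.6] -1.0 [22.5 65.4] [259. 241.]
```

>>> arm_command --targets '[[[0,0.0466,0,0,0,-0.0158,0.03],[0,0.0466,0,0,0,-0.0158,0.03],[0,0.0466,0,0,0,-0.0158,0.03],[0,0.0466,0,0,0,-0.0158,0.03],[0,0.0466,0,0,0,-0.0158,0.03],[-0.0136,0.0466,0,0,0,-0.0158,0.03],[-0.0136,0.0466,0,0,0,-0.0158,0.03],[-0.0136,0.0466,0,0,0,-0.0158,0.03],[-0.0136,0.0466,0,0,0,-0.0158,0.03],[-0.0136,0.0466,0,0,0,-0.0158,0.03]]]'

```text
time: 29.98
tool_pos: [500.0, 178.3, 147.3]
tcp_rot: [180.0, 0.1, 0.6]
ft_force: [0.0, 0.6, -0.4]
finger_gap: 44.5
grip_force: 0.0
```

>>> arm_command --targets '[[[-0.0136,0.0466,0,0,0,-0.0158,0.03],[-0.0136,0.0466,0,0,0,-0.0158,0.03],[0,0,-0.04,0,0,0,0.03],[0,0,-0.04,0,0,0,0.03],[0,0,-0.02,0,0,0,0.03],[0,0,0,0,0,0,0.03],[0,0,0,0,0,0,0.03]]]'

```text
time: 30.85
tool_pos: [474.6, 270.3, 49.0]
tcp_rot: [-180.0, -0.0, -1.1]
ft_force: [-0.2, 0.3, 0.2]
finger_gap: 43.7
grip_force: 0.0
```

>>> arm_command --targets '[[[0,0,-0.02,0,0,0,0.03],[0,0,-0.0165,0,0,0,0.03],[0,0,0,0,0,0,0.03],[0,0,0,0,0,0,-0.3],[0,0,0,0,0,0,-0.6],[0,0,0,0,0,0,-0.6],[0,0,0,0,0,0,-0.6],[0,0,0,0,0,0,-0.6]]]'

```text
time: 31.85
tool_pos: [475.2, 270.6, 13.0]
tcp_rot: [-180.0, -0.1, -1.1]
ft_force: [-0.2, 0.5, 5.7]
finger_gap: 21.5
grip_force: 21.3
```

>>> arm_command --targets '[[[0,0,0.02,0,0,0,-0.6],[0,0,0.05,0,0,0,-0.6],[0,0,0.05,0,0,0,-0.6],[0.0147,-0.0468,0.01,0,0,0.0146,-0.6],[0.0147,-0.0468,0,0,0,0.0146,-0.6],[0.0147,-0.0468,0,0,0,0.0146,-0.6],[0.0147,-0.0468,0,0,0,0.0146,-0.6],[0.0147,-0.0468,0,0,0,0.0146,-0.6],[0.0147,-0.0468,0,0,0,0.0146,-0.6],[0.0147,-0.0468,0,0,0,0.0146,-0.6]]]'

```text
time: 33.1
tool_pos: [577.3, -58.9, 141.7]
tcp_rot: [-180.0, 0.0, 4.7]
ft_force: [0.3, 0.0, -0.1]
finger_gap: 21.6
grip_force: 20.5
```

>>> arm_command --targets '[[[0,-0.0468,0,0,0,0.0146,-0.6],[0,-0.0468,0,0,0,0.0146,-0.6],[0,-0.0468,0,0,0,0.0146,-0.6],[0,-0.0468,0,0,0,0.0146,-0.6],[0,-0.0468,0,0,0,0.0146,-0.6],[0,-0.0468,0,0,0,0.0146,-0.6],[0,0,-0.02,0,0,0,-0.6],[0,0,-0.03,0,0,0,-0.6],[0,0,-0.02,0,0,0,-0.6],[0,0,0,0,0,0,-0.6]]]'

```text
time: 34.35
tool_pos: [575.6, -336.2, 68.9]
tcp_rot: [-179.8, 0.2, 9.8]
ft_force: [0.7, 0.3, -1.0]
finger_gap: 21.2
grip_force: 20.5
```

>>> arm_command --targets '[[[0,0,0,0,0,0,-0.6],[0,0,0,0,0,0,-0.6]]]'

```text
time: 34.6
tool_pos: [578.3, -338.6, 73.8]
tcp_rot: [179.9, -0.1, 9.8]
ft_force: [0.2, -0.2, -1.1]
finger_gap: 21.5
grip_force: 20.5
```

>>> arm_command --targets '[[[0,0.0003,-0.01,0,0,0,-0.6],[0,0,-0.007,0,0,0,-0.6],[0,0,-0.0025,0,0,0,-0.6],[0,0,-0.0015,0,0,0,-0.6],[0,0,-0.0015,0,0,0,-0.6],[0,0,0,0,0,0,-0.6],[0,0,0,0,0,0,-0.6]]]'

```text
time: 35.48
tool_pos: [577.5, -338.1, 50.0]
tcp_rot: [180.0, -0.0, 9.7]
ft_force: [-0.5, 0.5, 3.0]
finger_gap: 21.4
grip_force: 21.0
```

>>> arm_command --targets '[[[0,0,-0.0006,0,0,0,-0.6],[0,0,0,0,0,0,-0.6],[0,0,0,0,0,0,-0.35],[0,0,0,0,0,0,-0.25],[0,0,0,0,0,0,-0.2],[0,0,0,0,0,0,-0.2],[0,0,0.02,0,0,0,-0.2],[0,0,0.04,0,0,0,-0.2],[0,0,0.04,0,0,0,0.03],[0,0,0,0,0,0,0.03]]]'

```text
time: 36.72
tool_pos: [580.2, -339.8, 156.2]
tcp_rot: [179.6, -0.4, 9.7]
ft_force: [-0.3, 0.4, 0.6]
finger_gap: 43.8
grip_force: 0.0
```

Run:
```python
from h import *
check()
t=snap("top","t6"); S=snap("side","s6")
cv2.imwrite('pics/v6.png',np.vstack([cv2.resize(t[140:290,340:540],(800,600))[:320],cv2.resize(S[60:200,230:430],(400,280))if 0 else cv2.resize(S[60:200,230:630],(800,280))]))
```

```text
tray seal? [-15.3 -98.1] [24.8 66.4] 85.9
tray seal? [-13.6 -48.7] [23.9 66.2] 87.1
tray seal? [-10.6   0.8] [22.4 66.3] 89.2
tray seal? [-6.5 50.6] [21.7 50.7] 89.9
tray seal? [-5.  99.8] [21. 50.] 90.0
36.775 [ 579.  -339.   153.3] [179.7  -0.3   9.7]
```

The wrist camera finds a seal in each of the five troughs, all flat and lengthwise. Next I close the lid: up and over it, with closed fingers, to the outer face on the robot's side.

>>> arm_command --targets '[[[0,0,0.06,0,0,0,-1],[0,0,0.06,0,0,0,-1],[0,0,0.06,0,0,0,-1],[-0.0303,0.0245,0,0,0,0,-1],[-0.0303,0.0245,0,0,0,0,-1],[-0.0303,0.0245,0,0,0,0,-1],[-0.0303,0.0245,0,0,0,0,-1],[-0.0303,0.0245,0,0,0,0,-1],[-0.0303,0.0245,0,0,0,0,-1],[0,0,0,0,0,0,-1]]]'

```text
time: 38.17
tool_pos: [394.0, -189.5, 328.2]
tcp_rot: [-180.0, 0.0, 9.8]
ft_force: [0.6, 0.3, -0.5]
finger_gap: -0.0
grip_force: 0.0
```

>>> arm_command --targets '[[[0,0,0,0,0,0,-1],[0,0,0,0,0,0,-1]]]'

```text
time: 38.42
tool_pos: [395.9, -191.2, 328.3]
tcp_rot: [-180.0, 0.0, 9.7]
ft_force: [0.3, 0.1, -0.3]
finger_gap: 0.2
grip_force: 0.0
```

Run:
```python
from h import *
S=snap("side","s7"); t=snap("top","t7")
a=cv2.resize(S[0:200,230:530],(600,400)); b=cv2.resize(t[150:300,370:550],(240,200))
v=np.zeros((600,600,3),np.uint8); v[:400]=a; v[400:,:240]=b; cv2.imwrite('pics/v7.png',v)
```

```text
(no output)
```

View pics/v7.png

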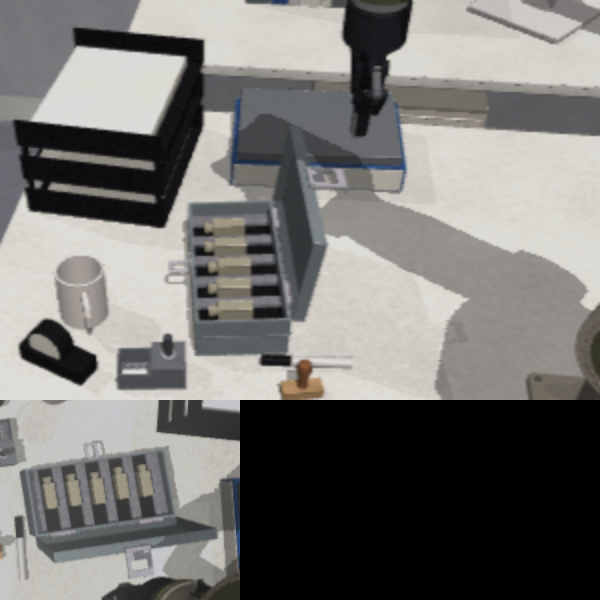

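The picture shows five seals in the five troughs, the lid standing upright, and the hasp sticking out towards the robot. I lower the tool behind the lid.

>>> arm_command --targets '[[[0,0,-0.05,0,0,0,-1],[0,0,-0.05,0,0,0,-1],[0,0,-0.05,0,0,0,-1],[0,0,0,0,0,0,-1],[0.0148,0.0025,0,0,0,0,-1],[0.0148,0.0025,0,0,0,0,-1],[0.0148,0.0025,0,0,0,0,-1],[0,0,0,0,0,0,-1]]]'

```text
time: 39.52
tool_pos: [441.6, -183.2, 179.7]
tcp_rot: [180.0, -0.1, 9.8]
ft_force: [-0.7, 0.5, -0.5]
finger_gap: 0.0
grip_force: 0.0
```

>>> arm_command --targets '[[[0.0158,0.0027,-0.001,0,0,0,-1],[0.0138,0.0024,-0.0015,0,0,0,-1],[0.0133,0.0023,-0.002,0,0,0,-1],[0,0,0,0,0,0,-1]]]'

```text
time: 40.02
tool_pos: [483.4, -175.5, 173.9]
tcp_rot: [-180.0, 0.0, 9.8]
ft_force: [-0.4, -0.2, 0.4]
finger_gap: 0.3
grip_force: 0.0
```

>>> arm_command --targets '[[[0.0128,0.0022,-0.005,0,0,0,-1],[0.0128,0.0022,-0.0055,0,0,0,-1],[0.0153,0.0026,-0.01,0,0,0,-1],[0.0133,0.0023,-0.013,0,0,0,-1],[0,0,0,0,0,0,-1]]]'

```text
time: 40.65
tool_pos: [536.9, -165.9, 139.1]
tcp_rot: [-179.9, 0.1, 9.8]
ft_force: [0.3, 0.3, 0.3]
finger_gap: 0.2
grip_force: 0.0
```

>>> arm_command --targets '[[[0.0108,0.0018,-0.015,0,0,0,-1],[0.0064,0.0011,-0.0135,0,0,0,-1],[0.0039,0.0007,-0.01,0,0,0,-1],[0,0,0,0,0,0,-1],[0,0,0,0,0,0,-1],[0,0,0,0,0,0,-1]]]'

```text
time: 41.4
tool_pos: [558.3, -163.3, 103.1]
tcp_rot: [180.0, -0.1, 9.7]
ft_force: [0.0, -0.4, -0.0]
finger_gap: -0.0
grip_force: 0.0
```

Run:
```python
from h import *
print(status.sense()["tool_pos"],status.sense()["ft_force"])
S=snap("side","s8"); t=snap("top","t8"); w=snap("wrist","w8")
a=cv2.resize(S[20:200,270:450],(400,400)); b=cv2.resize(t[150:300,370:550],(400,333))
v=np.zeros((600,800,3),np.uint8); v[:400,:400]=a; v[:333,400:]=b; v[340:590,400:]=cv2.resize(w,(400,250)); cv2.imwrite('pics/v8.png',v)
```

```text
[ 558.34136236 -163.27967836  103.11800104] [ 0.03914399 -0.39761668 -0.01466268]
```

View pics/v8.png

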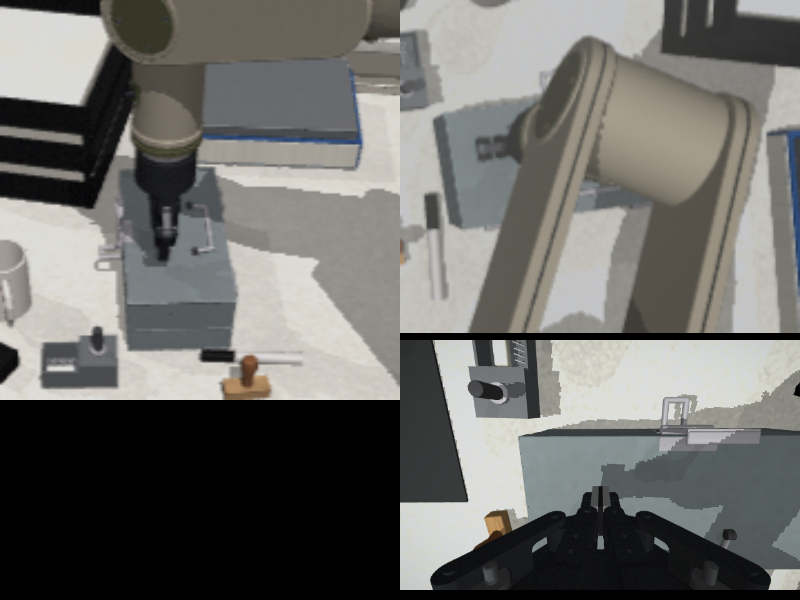

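The lid is shut. A light carrying handle stands on it at side crop (205,225). The hasp plate shows near the front edge in the wrist view, at about (705,437). I project the hasp at several angles to see how it stands.

Run:
```python
from h import *
P=(551.57,-241.2,189.74)
for n in("wrist","side","top"):
    c=cam(n); print(n)
    for a in (0,2.4,2.8,3.14,3.5,3.9):
        r=[]
        for y in(-22,22):
            for d in(0,50): r.append(tuple(np.round(topix(c,W((-75.5-d*np.sin(a),y,84-d*np.cos(a)),P))).astype(int)))
        print(a,[tuple(map(int,q)) for q in r])
    print('staple',[np.round(topix(c,W((-105,y,55),P))) for y in(-13,13)])
w=cv2.imread('pics/w8.png'); s=cv2.imread('pics/s8.png')
x=cv2.resize(w[70:230,380:620],None,fx=2.5,fy=2.5,interpolation=cv2.INTER_CUBIC)
y=cv2.resize(s[100:150,300:400],None,fx=4,fy=4,interpolation=cv2.INTER_CUBIC)
v=np.zeros((600,600,3),np.uint8); v[:400]=x; v[400:,:400]=y; cv2.imwrite('pics/v9.png',v)
```

```text
wrist
0 [(419, 142), (396, 136), (499, 142), (458, 136)]
2.4 [(419, 142), (457, 63), (499, 142), (569, 63)]
2.8 [(419, 142), (464, 107), (499, 142), (581, 107)]
3.14 [(419, 142), (462, 153), (499, 142), (577, 153)]
3.5 [(419, 142), (452, 196), (499, 142), (560, 196)]
3.9 [(419, 142), (438, 225), (499, 142), (534, 225)]
staple [array([422.,  90.]), array([465.,  90.])]
side
0 [(324, 130), (324, 142), (323, 120), (323, 133)]
2.4 [(324, 130), (312, 120), (323, 120), (312, 111)]
2.8 [(324, 130), (318, 117), (323, 120), (318, 108)]
3.14 [(324, 130), (323, 116), (323, 120), (323, 107)]
3.5 [(324, 130), (329, 117), (323, 120), (329, 108)]
3.9 [(324, 130), (335, 120), (323, 120), (334, 111)]
staple [array([314., 135.]), array([314., 130.])]
top
0 [(433, 192), (428, 194), (449, 190), (443, 192)]
2.4 [(433, 192), (435, 178), (449, 190), (452, 176)]
2.8 [(433, 192), (438, 184), (449, 190), (454, 182)]
3.14 [(433, 192), (439, 190), (449, 190), (456, 188)]
3.5 [(433, 192), (440, 197), (449, 190), (457, 195)]
3.9 [(433, 192), (439, 204), (449, 190), (456, 202)]
staple [array([431., 182.]), array([441., 181.])]
```

View pics/v9.png

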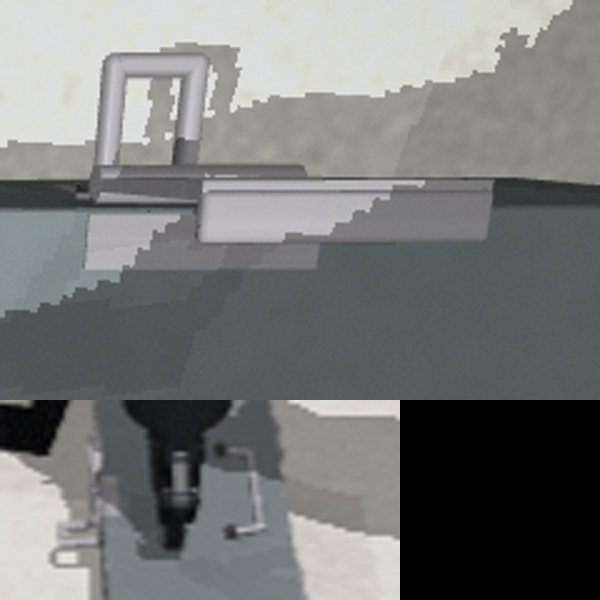

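The crop shows the hasp standing straight up (about 3.1 rad), edge-on at crop (200–493,185–240), with its lip turned towards the robot. The staple is where I predicted. I now push the hasp's lip forward from the robot's side.

>>> arm_command --targets '[[[0,0,0.04,0,0,0,-1],[0.0195,-0.035,0,0,0,0,-1],[0.0195,-0.035,0,0,0,0,-1],[0,0,-0.0195,0,0,0,-1],[0,0,0,0,0,0,-1],[0,0,0,0,0,0,-1]]]'

```text
time: 42.3
tool_pos: [596.5, -232.0, 122.5]
tcp_rot: [-179.9, 0.1, 9.8]
ft_force: [-0.5, 0.0, 0.1]
finger_gap: 0.0
grip_force: 0.0
```

>>> arm_command --targets '[[[0.0103,0.0018,0,0,0,0,-1],[0.0128,0.0022,-0.001,0,0,0,-1],[0.0128,0.0022,-0.0015,0,0,0,-1],[0.0115,0.002,-0.006,0,0,0,-1],[0.0092,0.0016,-0.009,0,0,0,-1],[0,0,0,0,0,0,-1],[0,0,0,0,0,0,-1]]]'

```text
time: 43.18
tool_pos: [653.6, -223.3, 105.2]
tcp_rot: [-180.0, 0.0, 9.7]
ft_force: [-0.7, -0.3, 0.5]
finger_gap: -0.1
grip_force: 0.0
```

>>> arm_command --targets '[[[0.0069,0.0012,-0.011,0,0,0,-1],[0.003,0.0005,-0.009,0,0,0,-1],[0,0,0,0,0,0,-1],[0,0,0,0,0,0,-1]]]'

```text
time: 43.68
tool_pos: [661.9, -221.7, 84.4]
tcp_rot: [-179.9, 0.2, 9.7]
ft_force: [-8.3, -0.8, -1.1]
finger_gap: -0.2
grip_force: 3.8
```

Run:
```python
from h import *
print(status.sense()["tool_pos"],status.sense()["ft_force"])
c=cam("wrist"); w=snap("wrist","w10"); snap("side","s10")
P=(551.57,-241.2,189.74)
for a in (1.2,1.57,1.9,2.3,2.7,3.1): print(a,[np.round(topix(c,W((-75.5-50*np.sin(a),y,84-50*np.cos(a)),P))) for y in(-22,22)])
g=cv2.cvtColor(w,cv2.COLOR_BGR2GRAY)
t=cv2.imread('pics/w8.png')
print('bright metal columns per row u 262-380:')
for r in range(20,260,8): print(r,g[r,250:390:7])
```

```text
[ 661.88087693 -221.67749998   84.35635606] [-8.33156629 -0.79575278 -1.13773727]
1.2 [array([284., 221.]), array([359., 221.])]
1.57 [array([279., 227.]), array([363., 227.])]
1.9 [array([275., 245.]), array([368., 245.])]
2.3 [array([270., 284.]), array([373., 284.])]
2.7 [array([267., 336.]), array([377., 336.])]
3.1 [array([267., 384.]), array([376., 384.])]
bright metal columns per row u 262-380:
20 [133 135 137 136 135 200 201  88  88  87 137 142 137 137 137 137 140 140
 142 133]
28 [136 135 135 137 201 200  88  88  89  88 139 136 136 141 138 136 140 145
 139 137]
36 [136 135 137 200 201  86  88  89  89  89 141 134 142 143 137 136 141 136
 139 133]
44 [136 134 203 201  87  89  90  89  88 147 138 137 141 138 143 148 147 140
 139 142]
52 [203 202 101  89  89  88  90  89  90 142 142 135 142 130 145 139 134 137
 138 203]
60 [ 91  88  88  88  91  88  88  89 140 143 134 138 141 138 139 137 142 201
 204 203]
68 [ 89  89  87  89  87  89  89 107 138 135 137 140 141 140 150 205 204 204
 204 204]
76 [ 91  91  91  88  91  88 130 143 141 204 204 205 205 202 204 204 205 205
 204 204]
84 [169
[... 1204 characters left out ...]
150]
196 [209 207 208 203 208 208 209 208 207 208 205 210 208 207 208 207 142 207
 207 143]
204 [207 206 208 206 209 207 207 207 210 207 207 207 207 208 206 209 144 207
 207 205]
212 [208 208 206 207 207 207 207 207 208 208 206 207 207 208 143 143 141 139
 139 207]
220 [208 202 207 208 208 207 207 208 207 202 207 209 205 206 142 209 148 145
 142 139]
228 [206 207 206 207 148  75  75  73  74  75  71  73  74  72  73  73 105 141
 145 143]
236 [206 207 206 205 205 158 158 158 158  69  14  68  94 104 104 106 145 139
 147 143]
244 [143 144 142 148 141 166 167   9  13  68  15  67  67  16 116 114 141 145
 147 139]
252 [141 142 143 140 148 167  62  24  66  68  15  67  68  23  24 113 145 145
 145 140]
```

>>> arm_command --targets '[[[-0.003,-0.0005,0.008,0,0,0,-1],[0,0,0.012,0,0,0,-1],[0.0157,0.0027,0,0,0,0,-1],[0,0,-0.01,0,0,0,-1],[0,0,-0.006,0,0,0,-1],[0,0,-0.006,0,0,0,-1],[0,0,-0.006,0,0,0,-1],[0,0,0,0,0,0,-1],[0,0,0,0,0,0,-1]]]'

```text
time: 44.9
tool_pos: [676.3, -219.4, 77.5]
tcp_rot: [180.0, -0.0, 9.7]
ft_force: [-0.3, -0.3, 0.8]
finger_gap: -0.1
grip_force: 0.0
```

>>> arm_command --targets '[[[-0.001,0,-0.006,0,0,0,-1],[-0.001,0,-0.006,0,0,0,-1],[-0.001,-0.0005,-0.005,0,0,0,-1],[-0.001,0,-0.004,0,0,0,-1],[0,0,0,0,0,0,-1],[0,0,0,0,0,0,-1]]]'

```text
time: 45.65
tool_pos: [672.4, -219.8, 56.5]
tcp_rot: [180.0, -0.0, 9.7]
ft_force: [0.0, -0.4, 0.4]
finger_gap: 0.1
grip_force: 0.0
```

Run:
```python
from h import *
c=cam("wrist"); w=snap("wrist","w11"); S=snap("side","s11"); t=snap("top","t11")
P=(551.57,-241.2,189.74)
for n in("wrist","side"):
  c=cam(n)
  for a in (0.6,0.8,1.0,1.3): print(n,a,[np.round(topix(c,W((-75.5-50*np.sin(a),y,84-50*np.cos(a)),P))) for y in(-22,22)])
```

```text
wrist 0.6 [array([285., 270.]), array([358., 270.])]
wrist 0.8 [array([283., 264.]), array([360., 264.])]
wrist 1.0 [array([281., 260.]), array([362., 260.])]
wrist 1.3 [array([277., 262.]), array([367., 262.])]
side 0.6 [array([315., 140.]), array([314., 131.])]
side 0.8 [array([312., 139.]), array([312., 129.])]
side 1.0 [array([310., 137.]), array([310., 128.])]
side 1.3 [array([308., 133.]), array([308., 124.])]
```

>>> arm_command --targets '[[[0,0,0.015,0,0,0,-1],[0,0,0.015,-0.0197,0.1147,0,-1],[0,0,0,-0.0197,0.1147,0,-1],[0,0,0,-0.0197,0.1147,0,-1],[0,0,0,0,0,0,-1],[0,0,0,0,0,0,-1]]]'

```text
time: 46.55
tool_pos: [672.6, -220.0, 86.9]
tcp_rot: [180.0, 19.8, 9.7]
ft_force: [0.1, 0.5, 0.5]
finger_gap: 0.2
grip_force: 0.0
```

>>> arm_command --targets '[[[-0.0084,-0.0014,-0.0112,0,0,0,-1],[-0.0084,-0.0015,-0.0112,0,0,0,-1],[0,0,0,0,0,0,-1],[-0.0039,-0.0007,0,0,0,0,-1],[-0.0039,-0.0007,0,0,0,0,-1],[-0.0029,-0.0005,0,0,0,0,-1],[0,0,0,0,0,0,-1],[0,0,0,0,0,0,-1]]]'

```text
time: 47.55
tool_pos: [644.9, -224.7, 64.1]
tcp_rot: [180.0, 20.0, 9.7]
ft_force: [0.7, -1.2, 1.6]
finger_gap: -0.1
grip_force: 0.5
```

>>> arm_command --targets '[[[-0.002,-0.0003,0,0,0,0,-1],[-0.002,-0.0003,0,0,0,0,-1],[-0.002,-0.0004,0,0,0,0,-1],[0,0,0,0,0,0,-1],[0,0,0,0,0,0,-1]]]'

```text
time: 48.18
tool_pos: [638.5, -225.6, 64.0]
tcp_rot: [-180.0, 20.0, 9.7]
ft_force: [0.4, -0.2, 0.0]
finger_gap: 0.3
grip_force: 0.2
```

>>> arm_command --targets '[[[-0.001,-0.0002,0,0,0,0,-1],[-0.001,-0.0002,0,0,0,0,-1],[0,0,0,0,0,0,-1],[0,0,0,0,0,0,-1]]]'

```text
time: 48.68
tool_pos: [636.8, -226.0, 63.9]
tcp_rot: [-180.0, 20.0, 9.7]
ft_force: [1.4, -0.4, -2.0]
finger_gap: 0.1
grip_force: 0.9
```

>>> arm_command --targets '[[[-0.001,-0.0002,0,0,0,0,-1],[0,0,0,0,0,0,-1],[-0.001,-0.0002,0,0,0,0,-1],[0,0,0,0,0,0,-1],[0,0,0,0,0,0,-1]]]'

```text
time: 49.3
tool_pos: [635.2, -226.3, 64.0]
tcp_rot: [180.0, 19.9, 9.7]
ft_force: [5.0, 1.1, -2.1]
finger_gap: -0.5
grip_force: 2.6
```

>>> arm_command --targets '[[[-0.0015,-0.0003,0,0,0,0,-1],[0,0,0,0,0,0,-1],[0,0,0,0,0,0,-1]]]'

```text
time: 49.68
tool_pos: [635.0, -226.3, 64.2]
tcp_rot: [180.0, 19.8, 9.8]
ft_force: [10.0, 1.6, -4.5]
finger_gap: 0.1
grip_force: 5.2
```

The push has stopped against something solid (10 N with no further travel), so the hasp is flat. I retreat, straighten the tool and go to a spot that shows both the staple and the pin.

>>> arm_command --targets '[[[0.015,0.0026,0,0,0,0,-1],[0.015,0.0026,0.02,0,0,0,-1],[0,0,0.06,0.0197,-0.1147,0,-1],[0,0,0.06,0.0197,-0.1147,0,-1],[-0.025,0.03,0.03,0.0197,-0.1147,0,-0.3],[-0.025,0.03,0,0,0,0,-0.3],[-0.025,0.03,0,0,0,0,-0.3],[0,0,0,0,0,0,-0.3],[0,0,0,0,0,0,-0.3]]]'

```text
time: 50.8
tool_pos: [588.4, -132.1, 234.3]
tcp_rot: [180.0, 0.0, 9.7]
ft_force: [0.3, -0.2, 0.5]
finger_gap: 29.8
grip_force: 0.0
```

Run:
```python
from h import *
import json
s=status.sense(); c=cam("wrist"); w=snap("wrist","w12"); S=snap("side","s12"); t=snap("top","t12")
print(s["tool_pos"],s["tcp_rot"],c["xyz"])
json.dump({k:(v.tolist() if hasattr(v,'tolist') else v) for k,v in c.items()},open('c12.json','w'))
P=(551.57,-241.2,189.74)
f=lambda q:np.round(topix(c,q)).astype(int)
print('pin est',f((630,-47,44)),f((630,-47,80)),'staple',f(W((-91,0,58),P)),'hasp tip0',[f(W((-75.5,y,34),P)) for y in(-22,22)],'hinge',[f(W((-75.5,y,84),P)) for y in(-22,22)])
pu=f((630,-47,60)); su=f(W((-85,0,60),P))
def crop(o,h=50,w_=66): 
    y=max(0,min(400-2*h,o[1]-h)); x=max(0,min(640-2*w_,o[0]-w_)); print('crop origin',x,y); return cv2.resize(w[y:y+2*h,x:x+2*w_],(396,300),interpolation=cv2.INTER_CUBIC)
v=np.zeros((600,800,3),np.uint8); v[:300,:396]=crop(pu); v[:300,400:796]=crop(su)
v[305:597,:390]=cv2.resize(S[105:180,270:370],(390,292),interpolation=cv2.INTER_CUBIC); v[305:597,400:790]=cv2.resize(t[155:230,350:450],(390,292),interpolation=cv2.INTER_CUBIC)
cv2.imwrite('pics/v12.png',v)
```

```text
[ 588.35758274 -132.08114692  234.29805804] [1.79956595e+02 2.91396520e-02 9.74260230e+00] [ 656.61822857 -120.26555947  376.59185623]
pin est [251 129] [243 131] staple [414 148] hasp tip0 [array([388, 159]), array([425, 159])] hinge [array([399, 166]), array([442, 166])]
crop origin 182 80
crop origin 348 104
```

View pics/v12.png

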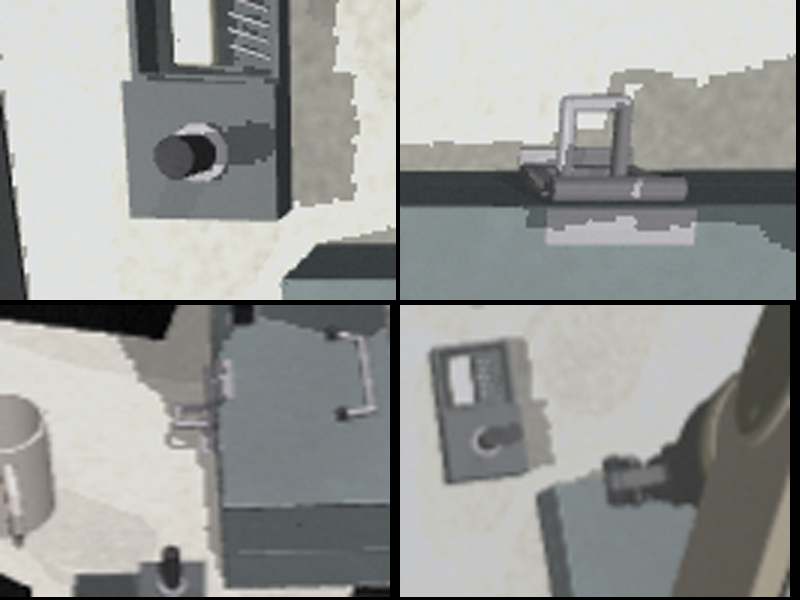

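The lip at crop (520,157) sits at its flat-down position, so the hasp is down over the staple. The pin's collar centre is at left crop (199,152) and its grip top at (175,158).

Run:
```python
from h import *
import json
c=json.load(open('c12.json'))
print(toworld(c,182+199/3,80+152/3,46),toworld(c,182+175/3,80+158/3,80))
P=(551.57,-241.2,189.74)
# staple in crop: inner legs u 575..615 (centre), nose inner row ~110
for u,v in((562,105),(632,105)): print(case(toworld(c,348+(u-400)/3,104+v/3,55),P))
print('staple',W((-91,0,55),P))
```

```text
[628.38649659 -44.59438754  46.        ] [628.01801867 -44.73605009  80.        ]
[-100.4  -12.5]
[-100.4   12.9]
staple [ 641.2582897  -225.80484847   55.        ]
```

>>> arm_command --targets '[[[0.0146,0.0294,0,0,0,0,-0.2],[0.0146,0.0294,-0.04,0,0,0,-0.2],[0.0145,0.0293,-0.04,0,0,0,-0.2],[0,0,-0.04,0,0,0,-0.2],[0,0,0,0,0,0,-0.2],[0,0,0,0,0,0,-0.2]]]'

```text
time: 51.7
tool_pos: [633.0, -44.4, 115.4]
tcp_rot: [180.0, -0.0, 9.7]
ft_force: [0.4, -0.1, 0.5]
finger_gap: 34.2
grip_force: 0.0
```

>>> arm_command --targets '[[[-0.0006,0,-0.03,0,0,0,-0.2],[0,0,-0.025,0,0,0,-0.2],[0,0,-0.01,0,0,0,-0.2],[0,0,0,0,0,0,-0.2],[0,0,0,0,0,0,-0.5],[0,0,0,0,0,0,-0.8],[0,0,0,0,0,0,-0.8],[0,0,0,0,0,0,-0.8],[0,0,0,0,0,0,-0.8]]]' --force 40

```text
time: 52.82
tool_pos: [632.8, -43.9, 50.9]
tcp_rot: [179.9, -0.1, 9.7]
ft_force: [-1.3, -0.0, 6.6]
finger_gap: 12.5
grip_force: 39.1
```

The pin is gripped. I lift it clear of the tidy and carry it above the staple.

>>> arm_command --targets '[[[0,0,0.02,0,0,0,-0.8],[0,0,0.03,0,0,0,-0.8],[0,0,0.03,0,0,0,-0.8],[0.0036,-0.0452,0,0,0,0,-0.8],[0.0036,-0.0452,0,0,0,0,-0.8],[0.0036,-0.0452,0,0,0,0,-0.8],[0.0037,-0.0453,0,0,0,0,-0.8],[0,0,0,0,0,0,-0.8],[0,0,0,0,0,0,-0.8],[0,0,0,0,0,0,-0.8]]]'

```text
time: 54.08
tool_pos: [646.1, -223.1, 129.3]
tcp_rot: [-180.0, 0.0, 9.8]
ft_force: [-0.0, -0.4, -1.0]
finger_gap: 12.6
grip_force: 39.2
```

Run:
```python
from h import *
s=status.sense(); c=cam("wrist"); w=snap("wrist","w13"); S=snap("side","s13")
print(s["tool_pos"],s["tcp_rot"],s["finger_gap"],s["ft_force"])
P=(551.57,-241.2,189.74); p=s["tool_pos"]-np.array([4.6,.8,0])
print('case xy of pin',case(p,P))
g=cv2.cvtColor(w,cv2.COLOR_BGR2GRAY)
f=lambda q:np.round(topix(c,q),1)
print('staple legs',[f(W((x,y,58),P)) for x in(-80,-102) for y in(-13,-7,7,13)])
print('grip top', f(p+[0,0,29]),'collar front',f(p+[10.8,1.9,-5]), 'tip',f(p+[0,0,-49]))
for r in range(150,250,6): print(r,g[r,285:357:4])
```

```text
[ 646.12746053 -223.1085081   129.28096158] [-1.79982741e+02  2.33652554e-02  9.81594800e+00] 12.626707222878666 [-0.00275549 -0.37021937 -0.99705259]
case xy of pin [-91.6  -1.8]
staple legs [array([306.2, 229.6]), array([313.8, 229.6]), array([331.6, 229.7]), array([339.2, 229.7]), array([305.8, 202.8]), array([313.6, 202.8]), array([331.9, 202.8]), array([339.8, 202.8])]
grip top [320.4 289.8] collar front [320.3 236.5] tip [320.4 226.1]
150 [220 221 220 221 222 220 221 221 221 220 221 220 220 220 221 220 220 220]
156 [220 221 219 220 222 221 219 222 220 221 220 220 220 220 219 220 220 220]
162 [220 221 220 220 220 221 220 220 221 221 220 219 220 221 221 221 221 220]
168 [220 220 221 221 221 222 220 220 221 217 221 221 222 220 221 221 221 220]
174 [219 220 220 221 221 220 221 221 220 221 220 220 220 221 222 220 219 219]
180 [220 219 222 221 220 218 220 220 222 220 220 221 220 217 221 154 155 153]
186 [221 220 220 221 221 220 220 221 217 219 221 221 220 222 221 152 152 220]
192 [219 220 209 220 221 221 222 221 211 219 221 220 220 220 221 152 152 220]
198 [221 220 220 220 221 221 178 181 180 181 180 180 182 220 220 158 155 221]
204 [220 221 220 220 220 190 183 181 181 183 181 182 182 151 159 158 160 157]
210 [151 157 151 151 153 154 183 124 155 155 154 155 179 148 154 149 155 159]
216 [158 156 155 112  94  94 185 103  97  93  93  99 180 147 102 103 154 158]
222 [ 62  60  61 171 173 181 186 103 121 113 110 122 183 144 120 120  60  56]
228 [ 61  60  54  78  69  89 185 101  81  76  74  90 109 117  78  77  60  58]
234 [ 58  55  49  75  76  45 120  92  80  74  70  67  40  77  75  75  77  59]
240 [ 58  57  69  74  74  14  99 121 123 124 116 112  12  44  74  75  77  57]
246 [ 16  17  71  74  75  13  91  78  32  30  28 115  18  14  75  73  18  17]
```

>>> arm_command --targets '[[[0.0003,-0.0018,0,0,0,0,-0.8],[0,0,-0.01,0,0,0,-0.8],[0,0,-0.01,0,0,0,-0.8],[0,0,-0.008,0,0,0,-0.8],[0,0,-0.008,0,0,0,-0.8],[0,0,0,0,0,0,-0.8],[0,0,0,0,0,0,-0.8]]]'

```text
time: 55.05
tool_pos: [646.5, -226.4, 93.1]
tcp_rot: [180.0, 0.0, 9.7]
ft_force: [-0.2, 0.0, -0.3]
finger_gap: 13.1
grip_force: 39.2
```

>>> arm_command --targets '[[[0,0.0007,-0.008,0,0,0,-0.8],[0,0,-0.008,0,0,0,-0.8],[0,0,-0.006,0,0,0,-0.8],[0,0,-0.002,0,0,0,-0.8],[0,0,0,0,0,0,-0.8],[0,0,0,0,0,0,-0.8]]]'

```text
time: 55.8
tool_pos: [646.6, -225.6, 69.2]
tcp_rot: [180.0, 0.0, 9.7]
ft_force: [-0.3, -0.0, -0.3]
finger_gap: 12.5
grip_force: 39.2
```

>>> arm_command --targets '[[[0,0,-0.001,0,0,0,-0.8],[0,0,-0.001,0,0,0,-0.8],[0,0,-0.0005,0,0,0,-0.8],[0,0,0,0,0,0,-0.8],[0,0,0,0,0,0,-0.8]]]'

```text
time: 56.42
tool_pos: [646.5, -225.6, 66.8]
tcp_rot: [180.0, 0.0, 9.7]
ft_force: [-1.5, 1.3, 4.0]
finger_gap: 12.7
grip_force: 39.4
```

The collar has met the bars at the expected height (4 N). I release and retreat straight up.

>>> arm_command --targets '[[[0,0,0,0,0,0,-0.6],[0,0,0,0,0,0,-0.4],[0,0,0,0,0,0,-0.2],[0,0,0,0,0,0,-0.2],[0,0,0.02,0,0,0,-0.2],[0,0,0.04,0,0,0,-0.2],[0,0,0.05,0,0,0,-0.2],[-0.02,0.03,0.04,0,0,0,-0.2],[-0.02,0.03,0,0,0,0,-0.2],[0,0,0,0,0,0,-0.2]]]'

```text
time: 57.68
tool_pos: [606.2, -163.9, 219.1]
tcp_rot: [179.9, -0.1, 9.9]
ft_force: [-0.1, 0.4, 0.3]
finger_gap: 33.8
grip_force: 0.0
```

Run:
```python
from h import *
for _ in range(2): c=cam("wrist"); w=snap("wrist","w14")
s=status.sense(); print(s["tool_pos"],s["finger_gap"])
P=(551.57,-241.2,189.74); g=cv2.cvtColor(w,cv2.COLOR_BGR2GRAY)
a=W((-92,0,0),P)
print('pred collar top z62',topix(c,(a[0],a[1],62)),'grip top z96',topix(c,(a[0],a[1],96)))
u,v=np.round(topix(c,(a[0],a[1],80))).astype(int); print(u,v)
for r in range(v-30,v+31,3): print(r,' '.join('%3d'%x for x in g[r,u-36:u+37:3]))
```

```text
[ 606.61034503 -165.6197644   217.76594586] 34.23992787773071
pred collar top z62 [384.13117347 161.52682258] grip top z96 [392.00737912 166.97249008]
388 164
134 221 220 222 221 222 220 221 220 220 221 220 219 220 221 220 220 220 220 221 220 220 219 220 221 219
137 219 221 220 222 221 221 220 220 219 220 221 220 220 220 219 221 219 220 220 220 219 218 221 220 154
140 221 221 221 219 220 220 221 218 221 221 221 217 222 219 158 156 149 150 153 147 155 220 220 153 147
143 221 219 221 221 221 220 221 221 221 221 221 219 220 220 155 154 152 151 150 154 150 162 162 158 147
146 222 221 221 219 220 220 217 219 221 222 221 220 219 155 153 153 158 158 149 156 155 155 153 162 155
149 219 221 220 218 220 219 217 131 123 123 124 122 126 123 122 155 164 158 157 156 151 150 154 152 163
152 217 220 220 219 221 218 180 192 185 183 148 164 165 126 123 153 155 153 157 156 150 147 148 154 151
155 221 221 221 221 221 221 153 191  87 180 181 183 186 125 123 220 151 153 150 155 221 154 153 151 148
158 219 221 221 221 221 221 162 187 188 179  37  35  29  59 125 156 154 153 149 160 150 152 154 151 150
161 2
[... 542 characters left out ...]
  80 117  83  83  82  84  76 121  64  68  77  73  56  59  58  58  59  57  59
179  57  57  52  62  81 119 120 119 120 120 106  82  85  97  98  97  97  98  96  97  58  58  56  59  55
182  56  58  51  52  96 180 180 180 180 180 127 125 125 123 125 125 125 122 177 123  59  58  56  59  58
185  58  57  58  51  64 168 166 165 166 164 167 164 162 166 165 110 165 166 165 165  59  58  57  57  57
188  62  81  80  80  82  83  83  84  83  84  86  85  88  89  91  92  90  91  90  91  89  92  91  91  81
191 140 139 140 143 181 181 182 183 181 182 183 182 184 183 184 183 185 181 183 184 185 152 140 139 139
194 140 139 140 140 182 183 181 183 182 183 182 181 183 183 184 183 183 183 183 184 185 142 138 139 137
```

The pixel values agree: the grip top is at about (393,167), against (392,167) predicted for a seated upright pin, and the hasp lip is still in place. I hand in.

```bash
python3 -c "
from h import *
print(job.hand_in())"
```

```text
the job is handed in; nothing more can be done
None
```

The job is handed in, with no verdict returned: by my camera and force checks, five seals lie in the troughs, the lid is shut, the hasp is down and the pin is home in the staple.

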